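# Refit a pump roller and carry its snap ring to the groove on the pliers

## Task

The bench pump's rotor is missing one of its two rollers: put the spare roller from the rubber mat right down onto the bare upright pin and let go of it. Then take the snap-ring pliers from the wooden tool block, use them to spread the snap ring that lies on the mat, and slide it over the end of that pin down to the level of the groove just above the roller. Finish while holding it there: pliers still squeezed, ring spread and level round the pin at the groove, hanging from the pliers alone without resting on the roller; never touch the ring with the gripper itself, and leave the rotor and the other things on the bench where they are.

Things in the scene. Friction and masses are not known exactly. Their poses are not given: they have to be found in the camera images.
- pump: white low bench pump 180 x 200 x 55 mm high, fixed; origin under its centre. On it an aluminium rotor bar, 150 x 46 mm, top 72 mm above the bench, at any angle, braked (2.5 N m); two black hose clamps, 73 mm high, at its +x edge. A steel pin stands at each end of the bar, 52 mm from the centre: one carries a white roller and its snap ring, the other is bare
- pin_seat (a point): on the axis of the bare pin, on the brass washer where the roller's underside comes to rest, 74 mm above the bench. Site x points away from the rotor's centre (the fitted roller is 104 mm off along -x, its pin as high as the bare one), z up. The pin is 24 mm in diameter and ends 65 mm above this point
- pin_groove (a point): on the axis of the bare pin, at mid height of its groove: 44 mm above pin_seat and 6 mm above the top of a seated roller. The groove is 8 mm high and 20.8 mm in diameter. Axes as pin_seat
- pin_tip (a point): the top of the bare pin on its axis, 21 mm above pin_groove; the last 7 mm taper from 24 to 15 mm diameter. Axes as pin_seat
- parts_mat: grey rubber mat 290 x 150 x 3 mm, fixed, its long side along its own x; origin under its centre. The spare roller and the snap ring lie on it, towards either end
- roller: white plastic spool-shaped roller standing upright, about 110 g: flanges 52 mm diameter, each 6 mm thick, at bottom and top, waist 42 mm, height 38 mm, bore 26 mm right through; origin at the centre of its underside, z along the bore
- roller_top (a point): centre of the roller's top face, 38 mm above its origin
- ring: dark steel C-shaped snap ring lying flat, 28 g, 5 mm thick, relaxed inner diameter 23 mm, outer 35 mm; origin at the centre of the circle on the underside, z up, x points to the gap between its two ears. The frame is that of the ring's back; its two halves spring open about an axis 14.6 mm behind the origin
- ring_center (a point): centre of the ring's circle at mid thickness (2.5 mm above the origin)
- ring_gap (a point): midway between the ears at mid thickness, 21.8 mm from ring_center along the ring's x: the pliers' tips go down into this gap. The ears' inner faces are 8 mm to either side along the ring's y, about 10 mm long (x) and 5 mm high; spread by 0.25 rad they are parallel, 17 mm to either side, 19 mm ahead of the centre
- ring_left (a joint): spread of each half of the ring (both equal), rad: 0 relaxed, at most 0.42. From about 0.2 the ring passes over the pin; 0.26 leaves about 1.5 mm all round with the pin at ring_center. A spring: 0.25 takes about 8 N at each ear, and friction on the pliers' tips then carries the ring
- pliers: external snap-ring pliers (squeezing spreads the tips), nose down in the block, 125 g, 156 mm tall. Origin midway between the bottoms of the closed tips (which rise 2 mm as they spread), z up along the tool to the handles, y from tip to tip. Tips 6 mm thick along x; closed, they reach 5 mm to either side; the lowest 7 mm go into a ring's gap, above is a shoulder
- pliers_grip (a point): midway between the black handles where they are best squeezed, 136 mm above the pliers' origin (they end at 156 mm). The outsides are here 64 mm apart at rest (72 mm at their ends), 32 mm at 0.22 rad, where they are parallel; handles 13 mm wide along x
- pliers_left (a joint): squeeze of each lever (both equal), rad: 0 at rest, at most 0.27; the tips' outer faces are 3.5 + 62 x value mm to either side of the middle (17 mm at 0.22), each handle moves in 72 x value mm at pliers_grip. About 4 N on the handles to start, 14 N at 0.22 with the ring on the tips
- tool_block: wooden tool block 60 x 110 x 66 mm high, fixed, with a slot 62 mm deep (15 mm along x, 33 mm along y) in its middle, in which the pliers stand with their axes along its own; origin under its centre
- tube_rack: green tube rack, 72 x 180 x 51 mm high; a bystander; origin under its centre
- tip_box: blue pipette-tip box with clear lid, 85 x 120 x 54 mm high; a bystander; origin under its centre
- marker: white marker pen with black cap lying on its side, 133 mm long; a bystander; origin under its centre
- grease_jar: small white jar with lid, 42 mm diameter, 45 mm high; a bystander; origin under its centre
- stock_bottle: glass bottle with blue cap, 74 mm diameter, 140 mm high; a bystander; origin under its centre
- beaker: glass beaker, 68 mm diameter, 90 mm high; a bystander; origin under its centre
- tube_track: curved aluminium tubing track taken off the pump, about 165 mm across, 40 mm high; a bystander; origin under its centre

How it is judged:
On the way, in this order (a step that is already met when the one before it is completed fails the run):
1. the spare roller sits right down on the bare pin, let go (horizontal distance between roller and pin_seat below 0.003 m and z of roller in the frame of pin_seat between -0.002 and 0.002 m and angle between roller's own z axis and vertical below 0.06 rad and contact force between the fingers and roller below 0.3 N), for 0.2 s.
2. the ring is off the mat, spread on the tips of the pliers (height (world z) of ring_center above 0.03 m and value of joint ring_left above 0.1 rad and contact force between pliers and ring above 1 N and contact force between ring and parts_mat below 0.1 N), for 0.2 s.
At the end, for the whole second after the job is handed in: Roller seated on the pin (2 mm). Pliers, squeezed by the gripper, alone hold the ring (each over 2 N): at rest, spread over 0.15 rad, within 2.5 mm of mid groove and 4 mm of the axis, level within 0.2 rad, off the roller; the ring presses the pin under 4 N, the pliers the pump under 1 N (horizontal distance between roller and pin_seat below 0.003 m and z of roller in the frame of pin_seat between -0.002 and 0.002 m and angle between roller's own z axis and vertical below 0.06 rad and horizontal distance between ring_center and pin_groove below 0.004 m and z of ring_center in the frame of pin_groove between -0.0025 and 0.0025 m and angle between ring's own z axis and vertical below 0.2 rad and value of joint ring_left above 0.15 rad and contact force between pliers and ring above 2 N and contact force between the fingers and pliers above 2 N and contact force between each of ring, pliers and roller below 0.2 N and contact force between ring and pump below 4 N and contact force between pliers and pump below 1 N and linear speed of ring below 0.03 m/s); the arm keeps its last pose, push and grip.
It fails at once if the gripper touches the ring itself (contact force between any of the fingers, the arm and ring above 0.5 N).
It fails at once if another thing on the bench is shifted by more than 30 mm (distance of any of tube_rack, tip_box, marker, grease_jar, stock_bottle, beaker, tube_track from where it was at the start of the episode above 0.03 m).
It fails at once if the rotor is forced round (distance of pin_seat from where it was at the start of the episode above 0.015 m).
It also fails if it takes over 69 s, if anything falls off the work surface, if the arm or the gripper's body presses on something with over 40 N, if the wrist force passes 120 N, or if a joint passes its speed limit or range.

## Robot

A 6-joint arm with a two-finger parallel gripper is mounted at the origin on the work surface. World frame = base frame: x ahead of the robot, y to its left, z up, the work surface at z = 0. Lengths are in m, angles in rad, forces in N, time in s.
With the tool pointing down it reaches from about 0.375 to 0.9 m from the base axis. Payload 3.1 kg.
Tool frame: the origin (TCP) lies between the finger pads; the fingertips stand manip.finger_overhang ahead of it and the grasp point (between the pads) lies 5 mm behind it (manip.finger_overhang is the distance from the TCP to the fingertips, in m); z points along the fingers, y is the line along which they close (so a half turn about z gives the same grasp; the last joint's range is limited). The gripper opens to 85 mm and grips with 20 to 120 N. Pads are 22 mm wide; open, the fingers measure 114 mm over their backs; the gripper's body (76 mm by 85 mm) begins 54 mm behind the grasp point. The pads swing forward as they close: fully open they stand 13 mm farther back than shut.
Start: joints at [0.986, 0.527, 1.433, -0, 1.181, -0.178], TCP at [0.247, 0.574, 0.245] pointing down, gripper open.
Joint ranges: [-3.08, 3.08], [-0.75, 2.2], [0.22, 2.44], [-1.43, 4.57], [0, 2.65], [-2.85, 2.85]. Speed limits (rad/s): [2.79, 2.79, 3.14, 3.14, 3.14, 3.14].

## Interface

Orientations are given as a unit quaternion [x, y, z, w].
In Python, from station import manip gives the robot as it stands.
- The arm moves only by the tool drive_tool, never from a script. Its argument "plan" is a list of rows, each a list of 7 numbers: the shift along the tool's x, y, z in m, then the turn, a rotation vector about the tool's x, y, z in degrees, then the opening, from -1 (shut) to 1 (fully open). In form: [[x, y, z, wx, wy, wz, gripper], ...]. A call has 1 to 10 rows; each row shifts and turns the commanded pose from where the row before left it, along the tool's axes as they then stand; what a row does not reach is not made up. A row lasts 1/10 s, in which the tool goes at most 50 mm and 8.59 degrees, less where a joint would pass 70% of its speed; a pose out of reach is approached as far as the arm can. A call is refused whole if a number of a shift passes 0.05 or a number of a turn 8.59, either way. A call with a gripper value outside its range is refused whole. The fingers move at their own pace and stop on an object; "newtons" is the grip in N (left out, the last holds). Time passes only in rows, so rows that do not move let the fingers close. It gives the time, the measured TCP pose, the force, the opening and the grip force at its end, in the units of the state.
- manip.sense(): the state, without advancing time (a new reading comes with each control period).
- manip.snapshot(name): name is "side" or "top" or "wrist"; returns a dict with "image" (420x560x3 uint8, red, green, blue), "z_map" (420x560 float32, m along the optical axis (not along the pixel's ray), 0 where there is no reading), "fov_y" (degrees; the focal length in pixels is half the picture's height over the tangent of half this angle, whatever the lens; pixels are square), "cx", "cy" (the principal point, pixels), "extrinsics" (4x4, takes a point from camera to world coordinates); the wrist camera has in their place "mount" (4x4, takes a point from camera to tool coordinates, whose origin is the TCP and whose axes are the flange's). Camera axes: x right, y up, looking along -z (the intrinsics and any distortion apply to the point x, -y, -z); pixel columns grow to the right and rows downward; lengths in m; the calibration is good to about 2 mm. The wrist camera is an equidistant fisheye: a pixel r from the principal point sees the ray r / f radians off the axis. A picture is of the moment at which its call begins: read the wrist's pose just before it.
- manip.sign_off(): hands the job in; it is judged then, once.
The state is a dict: "t": time; "q": joint angles; "qd": joint speeds; "tau": joint torques, N m; "tcp_pos": TCP position; "tool_rot": TCP orientation; "force": force on the tool from outside, world axes, zero at the start; "ft_torque": the same for the moment, N m; "finger_gap": opening from 0.0 (shut) to 1.0 (fully open); "gripper_force": force on a finger pad.
Only numpy, scipy, OpenCV 4.12 (cv2) and the standard library are available. Lean on these libraries where they do the work, as an engineer would, in place of code of your own. Each camera call takes 0.05 s, during which the arm holds its last target. There are 200 camera calls.

## Working session

There is one attempt and no reset: what is moved stays moved. The work goes in short steps, Python scripts to look and compute and a tool call to move; the robot and the scene stay as the last step left them, time stands still between calls to the robot, and variables do not carry over. Pictures are saved under pics/ and viewed, at most 10 in all, crops included, and the job is handed in when it is done.

Besides the shell and the picture viewer there is one more tool, called after "Emit:" by a JSON object that holds its "fn" and its "kwargs". drive_tool: Moves the arm, as the interface text tells. Its arguments: {"type":"object","properties":{"plan":{"type":"array"},"newtons":{"type":"number"}},"required":["plan"]}

```bash
mkdir -p pics; ls; cat > h.py <<'E'
import numpy as np, cv2
from station import manip
def save(n,im,scale=1):
    cv2.imwrite('pics/'+n+'.png',cv2.cvtColor(im,cv2.COLOR_RGB2BGR))
def foc(s): return 210/np.tan(np.radians(s['fov_y'])/2)
def ray(s,u,v,T=None):
    f=foc(s); x=(u-s['cx'])/f; y=(v-s['cy'])/f
    T=np.array(s['extrinsics']) if T is None else T
    d=np.array([x,-y,-1.]); return T[:3,3], T[:3,:3]@d
def onplane(s,u,v,z):
    o,d=ray(s,u,v); return o+d*(z-o[2])/d[2]
def cloud(s):
    z=s['z_map']; f=foc(s); v,u=np.mgrid[:z.shape[0],:z.shape[1]]
    P=np.stack([(u-s['cx'])/f*z,-(v-s['cy'])/f*z,-z],-1)
    T=np.array(s['extrinsics']); return P@T[:3,:3].T+T[:3,3]
E
python3 - <<'E'
from h import *
import pickle
d={n:manip.snapshot(n) for n in('top','side')}
pickle.dump(d,open('s0.pkl','wb'))
for n in d: save(n+'0',d[n]['image']); print(n,[k for k in d[n]],d[n]['fov_y'],d[n]['cx'],d[n]['cy'],np.round(d[n]['extrinsics'],3).tolist())
print(manip.sense(), manip.finger_overhang)
E
```

```text
pics
top ['image', 'z_map', 'fov_y', 'cx', 'cy', 'extrinsics'] 42.74996728340007 287.89180456243895 204.36680661344903 [[0.001, 0.999, -0.049, 0.497], [-1.0, 0.002, 0.005, -0.073], [0.006, 0.049, 0.999, 1.617], [0.0, 0.0, 0.0, 1.0]]
side ['image', 'z_map', 'fov_y', 'cx', 'cy', 'extrinsics'] 46.9334172684733 279.3724374918136 213.19436237817138 [[0.775, 0.496, -0.392, 0.124], [-0.632, 0.61, -0.477, -0.636], [0.003, 0.618, 0.787, 1.004], [0.0, 0.0, 0.0, 1.0]]
{'t': 0.1, 'q': array([ 9.85505686e-01,  5.28365557e-01,  1.43376943e+00,  3.26111079e-05,
        1.18142701e+00, -1.78504876e-01]), 'qd': array([-1.09654435e-03, -2.39915389e-03, -2.08085226e-03, -3.50646791e-04,
       -1.29201705e-03, -3.77091650e-06]), 'tau': array([-3.81988648e-04, -4.43305707e+01, -1.78586841e+01, -2.54175047e-04,
        3.85040927e-03,  1.22005915e-05]), 'tcp_pos': array([0.24690747, 0.57348794, 0.24443767]), 'tool_rot': array([ 2.01999410e-01,  9.79385148e-01, -9.08114641e-04, -3.80961968e-04]), 'force': array([ 0.04971343, -0.5260415 ,  0.30163977]), 'ft_torque': array([-0.00261503, -0.02677159, -0.00045079]), 'gripper_force': 0.0, 'finger_gap': 0.998965368903932} 0.014
```

View pics/top0.png

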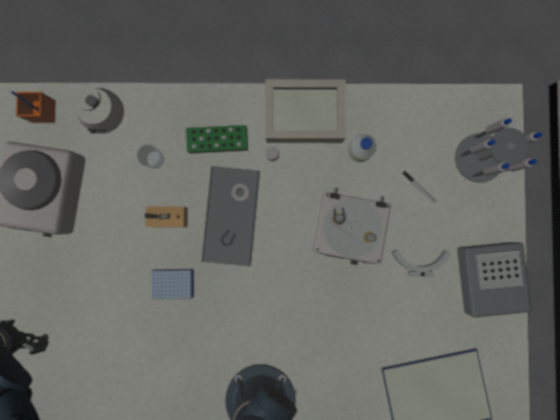

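View pics/side0.png

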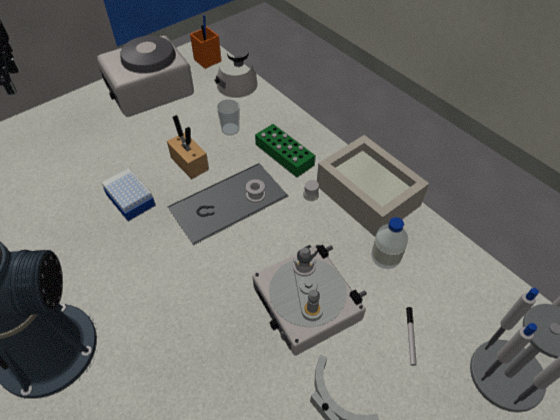

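The top view shows the spare roller at (240,192), the ring at (229,238), the pliers in the block at (160,216), the bare pin with its brass washer at about (370,237) and the fitted roller at (339,215). In the side view the roller is at (256,188), the ring at (206,211) and the bare pin at (313,303).

```bash
python3 - <<'E'
from h import *
import pickle
d=pickle.load(open('s0.pkl','rb'))
t=d['top'];s=d['side']
for n,c,u,v,z in [('roller',t,240,192,.041),('roller',s,256,185,.041),('ring',t,229,238,.0055),('ring',s,206,211,.0055),('pin',t,371,236,.139),('pin',s,314,292,.139),('fit',t,338,211,.139),('fit',s,305,250,.139),('plierR',t,160,216,.156),('blk',t,166,217,.066)]:
    print(n,np.round(onplane(c,u,v,z),4))
def crop(c,u,v,w,h,k): return cv2.convertScaleAbs(cv2.resize(c['image'][v:v+h,u:u+w],None,fx=k,fy=k,interpolation=cv2.INTER_CUBIC),alpha=1.5)
A=np.hstack([crop(t,305,175,100,100,4)[:300],crop(t,190,160,100,75,4)])
A=np.hstack([crop(t,300,180,100,75,4),crop(t,140,195,100,75,4)])
B=np.hstack([crop(s,255,235,100,75,4),crop(s,150,105,100,75,4)])
save('c1',np.vstack([A,B]))
# block by colour, top
C=cloud(t); hsv=cv2.cvtColor(t['image'],cv2.COLOR_RGB2HSV)
m=np.zeros(hsv.shape[:2],bool); m[195:240,135:195]=1
m&=(hsv[...,1]>90)&(hsv[...,0]<25)
pts=C[m]; pts=pts[abs(pts[:,2]-.066)<.01]; print(len(pts), cv2.minAreaRect(pts[:,:2].astype(np.float32)))
# mat
g=t['image'].astype(int); 
# high points in block: pliers handles
r=C[195:240,135:195].reshape(-1,3); r=r[r[:,2]>.09]; print('pl',len(r),r.round(3).tolist()[:40])
r=C[175:275,305:400].reshape(-1,3); r=r[r[:,2]>.1]; print('pins',r.round(3).tolist())
E
```

```text
roller [0.6108 0.0589 0.041 ]
roller [0.6159 0.0609 0.041 ]
ring [0.4752 0.094  0.0055]
ring [0.4764 0.0972 0.0055]
pin [ 0.483  -0.3104  0.139 ]
pin [ 0.4814 -0.3118  0.139 ]
fit [ 0.5517 -0.2198  0.139 ]
fit [ 0.5342 -0.2237  0.139 ]
plierR [0.5367 0.2663 0.156 ]
blk [0.5363 0.2699 0.066 ]
583 ((0.5379002690315247, 0.27426382899284363), (0.10750607401132584, 0.05508866161108017), 89.8477554321289)
pl 91 [[0.497, -0.073, 1.617], [0.497, -0.073, 1.617], [0.497, -0.073, 1.617], [0.542, 0.31, 0.156], [0.542, 0.308, 0.152], [0.542, 0.304, 0.157], [0.542, 0.302, 0.153], [0.542, 0.3, 0.151], [0.543, 0.3, 0.14], [0.542, 0.297, 0.143], [0.543, 0.299, 0.125], [0.543, 0.296, 0.123], [0.543, 0.295, 0.115], [0.543, 0.293, 0.113], [0.544, 0.292, 0.105], [0.544, 0.291, 0.097], [0.542, 0.247, 0.159], [0.542, 0.246, 0.152], [0.542, 0.242, 0.156], [0.539, 0.31, 0.155], [0.539, 0.308, 0.154], [0.539, 0.304, 0.159], [0.54, 0.304, 0.149], [0.54, 0.301, 0.148], [0.54, 0.301, 0.136], [0.54, 0.299, 0.133], [0.54, 0.297, 0.131], [0.54, 0.296, 0.123], [0.54, 0.294, 0.12], [0.541, 0.294, 0.11], [0.541, 0.293
[... 5543 characters left out ...]
, 0.13], [0.475, -0.314, 0.131], [0.475, -0.317, 0.135], [0.475, -0.319, 0.14], [0.475, -0.322, 0.133], [0.471, -0.304, 0.106], [0.472, -0.304, 0.129], [0.472, -0.305, 0.138], [0.472, -0.308, 0.14], [0.472, -0.31, 0.14], [0.472, -0.313, 0.139], [0.472, -0.317, 0.133], [0.472, -0.319, 0.136], [0.497, -0.073, 1.617], [0.469, -0.308, 0.118], [0.469, -0.309, 0.132], [0.469, -0.311, 0.132], [0.469, -0.314, 0.133], [0.469, -0.317, 0.129], [0.497, -0.073, 1.617], [0.497, -0.073, 1.617], [0.497, -0.073, 1.617], [0.497, -0.073, 1.617], [0.497, -0.073, 1.617], [0.497, -0.073, 1.617], [0.497, -0.073, 1.617], [0.497, -0.073, 1.617], [0.497, -0.073, 1.617], [0.497, -0.073, 1.617], [0.497, -0.073, 1.617]]
```

View pics/c1.png

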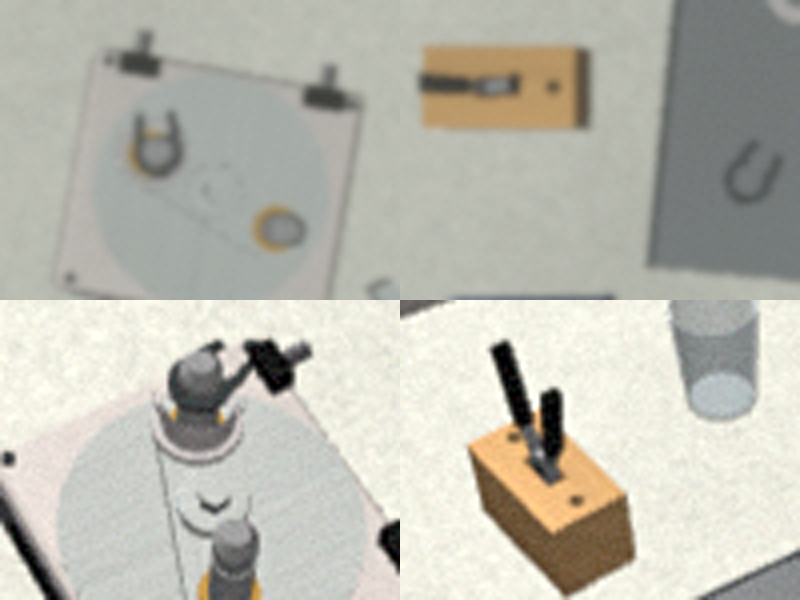

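The crops show the bare pin with its amber washer, the fitted roller with its ring, the pliers' handles spread along world y in the block, and the spare ring's ears pointing up and to the right on the mat (about +x and slightly -y). I'm moving over the roller.

Emit:
{"fn": "drive_tool", "kwargs": {"plan": [[-0.0415,-0.025,0,0,0,0,1],[-0.0415,-0.025,0,0,0,0,1],[-0.0415,-0.025,0,0,0,0,1],[-0.0415,-0.025,0,0,0,0,1],[-0.0415,-0.025,0,0,0,0,1],[-0.0415,-0.025,0,0,0,0,1],[-0.0415,-0.025,0,0,0,0,1],[-0.0415,-0.025,0,0,0,0,1],[-0.0415,-0.025,0,0,0,0,1],[-0.0415,-0.025,0,0,0,0,1]]}}

```text
t: 1.1
tcp_pos: [0.5301, 0.1784, 0.245]
tool_rot: [0.202, 0.979, -0.0, -0.0]
force: [0.4, 0.4, 0.7]
finger_gap: 1.003
gripper_force: 0.0
```

Emit:
{"fn": "drive_tool", "kwargs": {"plan": [[-0.0415,-0.025,0,0,0,-7.8,1],[0,0,0,0,0,-7.8,1],[0,0,0,0,0,-7.8,1],[0,0,0,0,0,0,1]]}}

```text
t: 1.5
tcp_pos: [0.5576, 0.1401, 0.2447]
tool_rot: [-0.0, 1.0, 0.0, -0.001]
force: [0.4, -0.4, 0.6]
finger_gap: 1.001
gripper_force: 0.0
```

```bash
cat >> h.py <<'E'
from scipy.spatial.transform import Rotation as Ro
def tcp(st=None):
    st=st or manip.sense(); T=np.eye(4); T[:3,:3]=Ro.from_quat(st['tool_rot']).as_matrix(); T[:3,3]=st['tcp_pos']; return T
def wsnap():
    T=tcp(); s=manip.snapshot('wrist'); s['T']=T@np.array(s['mount']); return s
def wray(s,u,v):
    f=foc(s); u=np.asarray(u,float);v=np.asarray(v,float)
    dx=u-s['cx'];dy=v-s['cy'];r=np.hypot(dx,dy);th=r/f;k=np.where(r>1e-9,np.sin(th)/np.maximum(r,1e-9),0)
    d=np.stack([dx*k,-dy*k,-np.cos(th)],-1); return s['T'][:3,3], d@s['T'][:3,:3].T
def wplane(s,u,v,z):
    o,d=wray(s,u,v); return o+d*((z-o[2])/d[...,2])[...,None]
def wproj(s,P):
    p=(np.linalg.inv(s['T'])@np.append(P,1))[:3]; th=np.arctan2(np.hypot(p[0],p[1]),-p[2]); ph=np.arctan2(-p[1],p[0]); f=foc(s)
    return s['cx']+f*th*np.cos(ph), s['cy']+f*th*np.sin(ph)
def wrect(s,c,z,half,n):
    # metric top view of the plane at height z, centred on c: rows = -x, cols = -y world
    g=np.linspace(-half,half,n); m=np.array([[wproj(s,[c[0]-a,c[1]-b,z]) for b in g] for a in g],np.float32)
    return cv2.remap(s['image'],m[...,0],m[...,1],cv2.INTER_CUBIC)
def delta(target,T=None):
    T=tcp() if T is None else T; return (T[:3,:3].T@(np.array(target)-T[:3,3])).round(4)
E
python3 - <<'E'
from h import *
import pickle
s=wsnap(); print(np.round(s['mount'],4).tolist(),s['fov_y'],s['cx'],s['cy'])
print(tcp().round(4).tolist())
pickle.dump(s,open('w1.pkl','wb'))
for n,P in dict(roller=[.613,.06,.041],ring=[.476,.095,.0055],pl=[.54,.274,.15],pin=[.481,-.312,.139]).items(): print(n,np.round(wproj(s,P)))
save('w1',s['image'])
E
```

```text
[[-0.0004, 0.9552, 0.296, 0.0747], [1.0, 0.0006, -0.0003, -0.0002], [-0.0005, 0.296, -0.9552, -0.1279], [0.0, 0.0, 0.0, 1.0]] 65.70646984690485 281.0009922320778 206.53664415906988
[[-1.0, 0.0016, -0.0011, 0.5574], [0.0016, 1.0, -0.0, 0.1405], [0.0011, -0.0, -1.0, 0.2448], [0.0, 0.0, 0.0, 1.0]]
roller [209. 230.]
ring [241. 104.]
pl [453. 192.]
pin [-78. 150.]
```

View pics/w1.png

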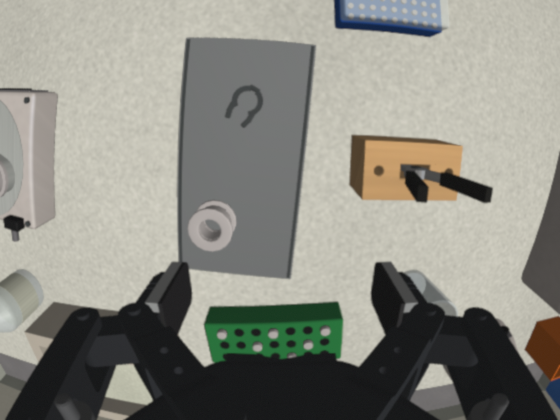

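The wrist view shows everything: the roller's top at (211,226), the ring at (245,103) with its gap towards the lower left, and the pliers at (415,175) with handles at (415,185) and (465,188). Now for exact measurements.

```bash
python3 - <<'E'
from h import *
import pickle
s=pickle.load(open('w1.pkl','rb'))
R=wrect(s,[.61,.06],.041,.05,200); G=wrect(s,[.475,.095],.008,.05,200); B=wrect(s,[.54,.274],.066,.08,320)
W=lambda c,h,n,p:(round(c[0]+h-p[1]*2*h/(n-1),4),round(c[1]+h-p[0]*2*h/(n-1),4))
# roller: bright low-sat mask
g=cv2.cvtColor(R,cv2.COLOR_RGB2GRAY); _,m=cv2.threshold(g,0,255,cv2.THRESH_OTSU)
mf=cv2.morphologyEx(m,cv2.MORPH_OPEN,np.ones((5,5)))
cs,h=cv2.findContours(mf,cv2.RETR_CCOMP,cv2.CHAIN_APPROX_NONE)
for c,hh in zip(cs,h[0]):
    if cv2.contourArea(c)>800:
        (x,y),r=cv2.minEnclosingCircle(c); e=cv2.fitEllipse(c); print('roller',hh[3],W([.61,.06],.05,200,(x,y)),r*.1005*5,W([.61,.06],.05,200,e[0]),np.array(e[1])*.5025)
g2=cv2.cvtColor(G,cv2.COLOR_RGB2GRAY); med=np.median(g2[50:150,50:150]); m2=(g2<med*.72).astype(np.uint8)*255
cs,_=cv2.findContours(m2,cv2.RETR_EXTERNAL,cv2.CHAIN_APPROX_NONE); c=max(cs,key=cv2.contourArea)
(x,y),r=cv2.minEnclosingCircle(c); M=cv2.moments(c); print('ring',med,cv2.contourArea(c)*.2525,W([.475,.095],.05,200,(M['m10']/M['m00'],M['m01']/M['m00'])),cv2.minAreaRect(c))
hs=cv2.cvtColor(B,cv2.COLOR_RGB2HSV); m3=((hs[...,1]>100)&(hs[...,0]<25)&(hs[...,2]>110)).astype(np.uint8)*255
cs,_=cv2.findContours(m3,cv2.RETR_EXTERNAL,cv2.CHAIN_APPROX_NONE); c3=max(cs,key=cv2.contourArea); rr=cv2.minAreaRect(c3); print('block',W([.54,.274],.08,320,rr[0]),np.array(rr[1])*.5016,rr[2])
cv2.drawContours(G,[c],-1,(255,0,0),1)
out=np.zeros((600,800,3),np.uint8); out[:400,:400]=cv2.resize(G,(400,400)); out[400:,:200]=R; out[:320,400:720]=B; out[400:,200:400]=cv2.cvtColor(mf,cv2.COLOR_GRAY2RGB); 
out[320:,400:800]=cv2.resize(s['image'][130:220,350:500],None,fx=2.66,fy=2.66)[:280,:400] if 0 else 0
save('r1',out)
E
```

```text
roller -1 (0.6079, 0.0638) 31.108931493759155 (0.61, 0.0627) [49.33044325 59.32225811]
roller 0 (0.613, 0.0609) 13.936894354820254 (0.6132, 0.062) [24.0096775  27.37912302]
roller -1 (0.6065, 0.0185) 47.25976615905762 (0.5877, 0.0173) [ 15.12022124 134.79508827]
ring 117.0 508.91375 (0.4757, 0.1002) ((90.04425811767578, 95.68966674804688), (68.0575942993164, 90.68989562988281), 31.865978240966797)
block (0.5395, 0.2748) [ 59.69039235 109.34878469] 90.0
```

View pics/r1.png

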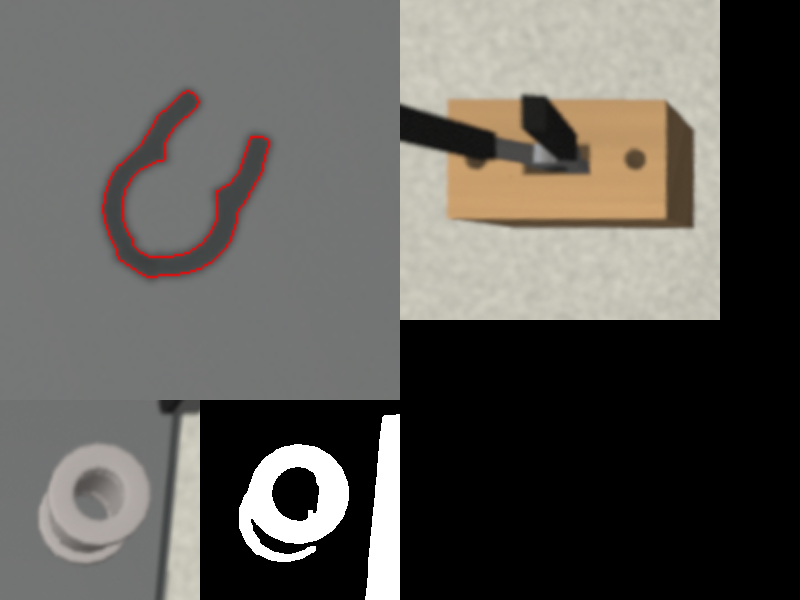

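Measured: roller at (0.6127, 0.0597), ring centre at (0.4724, 0.1025) with yaw −32°, block at (0.5395, 0.2748) with yaw 0. Grasping the roller.

Emit:
{"fn": "drive_tool", "kwargs": {"plan": [[-0.0277,-0.0404,0,0,0,0,1],[-0.0277,-0.0404,0,0,0,0,1],[0,0,0.045,0,0,0,1],[0,0,0.045,0,0,0,1],[0,0,0.045,0,0,0,1],[0,0,0.045,0,0,0,1],[0,0,0.0378,0,0,0,1],[0,0,0,0,0,0,1]], "newtons": 30}}

```text
t: 2.35
tcp_pos: [0.6085, 0.061, 0.022]
tool_rot: [-0.0, 1.0, 0.0, -0.006]
force: [-0.4, 0.5, -0.7]
finger_gap: 1.002
gripper_force: 0.0
```

Emit:
{"fn": "drive_tool", "kwargs": {"plan": [[0,0,0,0,0,0,-1],[0,0,0,0,0,0,-1],[0,0,0,0,0,0,-1],[0,0,0,0,0,0,-1],[0,0,0,0,0,0,-1],[0,0,0,0,0,0,-1]]}}

```text
t: 2.95
tcp_pos: [0.6152, 0.0601, 0.0304]
tool_rot: [-0.001, 1.0, -0.0, 0.003]
force: [-0.5, -0.5, 6.7]
finger_gap: 0.581
gripper_force: 31.8
```

Emit:
{"fn": "drive_tool", "kwargs": {"plan": [[0,0,-0.05,0,0,0,-1],[0,0,-0.05,0,0,0,-1],[0,0,-0.05,0,0,0,-1],[0,0,-0.05,0,0,0,-1],[0.0078,-0.0465,0,0,0,0,-1],[0.0078,-0.0465,0,0,0,0,-1],[0.0078,-0.0465,0,0,0,0,-1],[0.0078,-0.0465,0,0,0,0,-1],[0.0078,-0.0465,0,0,0,0,-1],[0.0078,-0.0465,0,0,0,0,-1]]}}

```text
t: 3.95
tcp_pos: [0.5661, -0.2206, 0.2285]
tool_rot: [-0.001, 1.0, -0.0, 0.001]
force: [0.4, -0.2, -0.9]
finger_gap: 0.58
gripper_force: 32.2
```

Emit:
{"fn": "drive_tool", "kwargs": {"plan": [[0.0078,-0.0465,0,0,0,0,-1],[0.0078,-0.0465,0,0,0,0,-1],[0,0,0,0,0,0,-1],[0,0,0,0,0,0,-1],[0,0,0,0,0,0,-1],[0,0,0,0,0,0,-1]]}}

```text
t: 4.55
tcp_pos: [0.5515, -0.3102, 0.2277]
tool_rot: [-0.002, 1.0, 0.0, -0.0]
force: [0.3, 0.6, -1.0]
finger_gap: 0.582
gripper_force: 32.2
```

```bash
python3 - <<'E'
from h import *
import pickle
s=wsnap(); pickle.dump(s,open('w2.pkl','wb')); T=tcp(); print(T.round(4).tolist())
c0=T[:3,3]+[0,0,.014]
P=wrect(s,[.481,-.312],.139,.05,200); R=wrect(s,c0,c0[2],.05,200)
print(wproj(s,[.481,-.312,.139]),wproj(s,c0))
out=np.zeros((600,800,3),np.uint8); out[:420,:560]=s['image']; out[400:,:200]=P; out[400:,200:400]=R
out[:200,560:760]=wrect(s,[.481,-.312],.074,.05,200)
save('r2',cv2.convertScaleAbs(out,alpha=1.3))
E
```

```text
[[-1.0, -0.0037, -0.0002, 0.5517], [-0.0037, 1.0, 0.0003, -0.3103], [0.0002, 0.0003, -1.0, 0.2277], [0.0, 0.0, 0.0, 1.0]]
(np.float64(278.6915375758226), np.float64(115.07594675638)) (np.float64(281.2454865489905), np.float64(297.82986477078225))
```

View pics/r2.png

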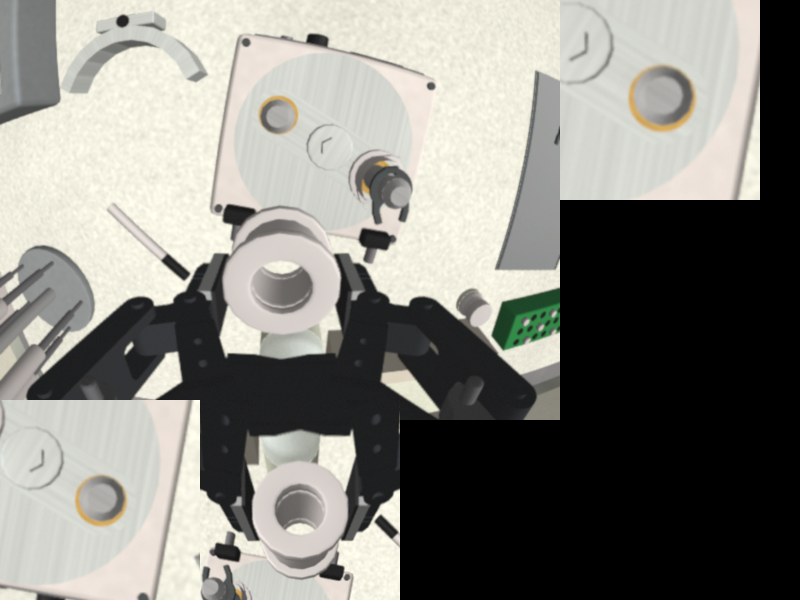

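The wrist view shows the roller held level, its top at (281,283), with the pin nearly straight below the camera at (279,115) and its washer concentric around it. Fitting circles to both.

```bash
python3 - <<'E'
from h import *
import pickle
s=pickle.load(open('w2.pkl','rb')); T=tcp()
def circ(c,z,r0,r1,p1=80,half=.04,n=321):
    im=cv2.GaussianBlur(cv2.cvtColor(wrect(s,c,z,half,n),cv2.COLOR_RGB2GRAY),(5,5),0); k=2*half/(n-1)
    C=cv2.HoughCircles(im,cv2.HOUGH_GRADIENT_ALT,1,2,param1=p1,param2=.5,minRadius=int(r0/k),maxRadius=int(r1/k))
    return [] if C is None else [(np.round([c[0]+half-y*k,c[1]+half-x*k,r*k],4)).tolist() for x,y,r in C[0,:,:3][:5]]
c0=T[:3,3]; print('tcp',c0.round(4))
for z in (.012,.014,.017): print('top',z,circ(c0,c0[2]+z,.023,.029),'bore',circ(c0,c0[2]+z,.011,.0145))
for z in (.139,.132): print('pin',circ([.481,-.312],z,.006,.015,60))
print('washer',circ([.481,-.312],.074,.011,.02,60))
W=wrect(s,[.481,-.312],.074,.03,241); hs=cv2.cvtColor(W,cv2.COLOR_RGB2HSV)
m=((hs[...,1]>100)&(hs[...,0]<30)).astype(np.uint8); p=cv2.findNonZero(m); (x,y),r=cv2.minEnclosingCircle(p); print('wash',.481+.03-y*.00025,-.312+.03-x*.00025,r*.25,len(p))
E
```

```text
tcp [ 0.5517 -0.3103  0.2277]
top 0.012 [[0.5464, -0.3108, 0.0253], [0.5369, -0.3138, 0.0251], [0.5382, -0.3075, 0.0249]] bore [[0.5474, -0.31, 0.0127], [0.5477, -0.3108, 0.013], [0.5254, -0.3073, 0.0128], [0.5307, -0.311, 0.0128], [0.5304, -0.3078, 0.013]]
top 0.014 [[0.5467, -0.3108, 0.0247], [0.5402, -0.31, 0.0262], [0.5429, -0.306, 0.0266], [0.5379, -0.316, 0.0266], [0.5587, -0.3042, 0.0256]] bore [[0.5462, -0.3108, 0.0128], [0.5434, -0.31, 0.0126], [0.5247, -0.3078, 0.0128], [0.5287, -0.3103, 0.0129], [0.5287, -0.3085, 0.0124]]
top 0.017 [[0.5482, -0.309, 0.0266], [0.5452, -0.3108, 0.0242], [0.5409, -0.3128, 0.027], [0.5432, -0.3123, 0.0248], [0.5387, -0.3078, 0.0264]] bore [[0.5447, -0.3095, 0.0123], [0.5417, -0.31, 0.0124], [0.5274, -0.307, 0.013], [0.5259, -0.3078, 0.0133], [0.5274, -0.3115, 0.0124]]
pin [[0.48100000619888306, -0.3122999966144562, 0.012600000016391277], [0.5015000104904175, -0.28029999136924744, 0.013399999588727951], [0.5040000081062317, -0.2822999954223633, 0.01209999993443489], [0.47850000858306885, -0.3125, 0.010900000110268593], [0.48030000925064087, -0.3077999949455261, 0.011800000444054604]]
pin [[0.48100000619888306, -0.3125, 0.013000000268220901], [0.4832000136375427, -0.3100000023841858, 0.010999999940395355], [0.4819999933242798, -0.30979999899864197, 0.01360000018030405], [0.4819999933242798, -0.3131999969482422, 0.014100000262260437], [0.4860000014305115, -0.3107999861240387, 0.011599999852478504]]
washer [[0.4823000133037567, -0.31299999356269836, 0.016499999910593033], [0.4790000021457672, -0.3118000030517578, 0.013799999840557575], [0.4830000102519989, -0.3084999918937683, 0.013399999588727951], [0.4832000136375427, -0.31450000405311584, 0.014399999752640724], [0.48649999499320984, -0.3131999969482422, 0.012400000356137753]]
wash 0.481875 -0.313015495300293 16.514585494995117 1882
```

```bash
cat >> h.py <<'E'
from scipy.optimize import least_squares
def radial(s,c,z,r0,r1,sign,angs,R=None,k=.0002,n=61):
    """strongest edge along rays from c in plane z (sign +1: dark->bright outward), robust circle fit"""
    rr=np.linspace(r0,r1,n); pts=[]
    g=cv2.GaussianBlur(cv2.cvtColor(s['image'],cv2.COLOR_RGB2GRAY),(3,3),0)
    for a in np.radians(angs):
        uv=np.array([wproj(s,[c[0]+r*np.cos(a),c[1]+r*np.sin(a),z]) for r in rr],np.float32)
        v=cv2.remap(g,uv[None,:,0],uv[None,:,1],cv2.INTER_LINEAR)[0].astype(float)
        d=np.gradient(v)*sign; i=d.argmax()
        if d[i]>.8: pts.append([c[0]+rr[i]*np.cos(a),c[1]+rr[i]*np.sin(a)])
    pts=np.array(pts)
    f=lambda p:np.hypot(*(pts-p[:2]).T)-(R if R else p[2])
    q=least_squares(f,[c[0],c[1],.5*(r0+r1)],loss='soft_l1',f_scale=.0004).x
    return q.round(4),len(pts),np.abs(f(q)).mean().round(5)
E
python3 - <<'E'
from h import *
import pickle
s=pickle.load(open('w2.pkl','rb')); T=tcp(); c0=T[:3,3]
c=[.548,-.3105]
for dz in (.009,.0106,.012,.014):
    z=c0[2]+dz
    print(dz,'outer',radial(s,c,z,.022,.031,-1,np.arange(-100,101,5)),'bore',radial(s,c,z,.009,.017,1,np.arange(0,360,8)))
print('pin24 outer@.132',radial(s,[.481,-.3124],.132,.009,.0145,1,np.arange(0,360,10)))
print('washer out',radial(s,[.482,-.313],.074,.014,.019,1,np.arange(0,360,10)), radial(s,[.482,-.313],.074,.014,.019,-1,np.arange(0,360,10)))
# depth on roller top and pin
z=s['z_map']; 
def at(u,v,w=2): 
    p=z[v-w:v+w+1,u-w:u+w+1]; d=np.median(p[p>0]); o,r=wray(s,u,v); ax=-s['T'][:3,2]; return (o+r*d/(r@ax)).round(4)
print('depth top',[at(u,v) for u,v in((240,283),(322,283),(281,320),(255,315))],'pin',at(279,113))
E
```

```text
0.009 outer (array([ 0.5501, -0.3104,  0.0254]), 36, np.float64(0.00107)) bore (array([ 0.5501, -0.31  ,  0.0129]), 40, np.float64(0.00084))
0.0106 outer (array([ 0.549 , -0.3104,  0.0251]), 37, np.float64(0.00121)) bore (array([ 0.5494, -0.3095,  0.0124]), 40, np.float64(0.001))
0.012 outer (array([ 0.5482, -0.3104,  0.0248]), 39, np.float64(0.0013)) bore (array([ 0.5485, -0.3099,  0.0125]), 42, np.float64(0.00101))
0.014 outer (array([ 0.5469, -0.3103,  0.0244]), 39, np.float64(0.0017)) bore (array([ 0.5474, -0.3101,  0.0123]), 45, np.float64(0.00086))
pin24 outer@.132 (array([ 0.4811, -0.3119,  0.0126]), 36, np.float64(0.00055))
washer out (array([ 0.4821, -0.3122,  0.0159]), 36, np.float64(0.0006)) (array([ 0.4826, -0.3141,  0.0152]), 1, np.float64(0.0))
depth top [array([ 0.5472, -0.3277,  0.2375]), array([ 0.5471, -0.2931,  0.2376]), array([ 0.5667, -0.3103,  0.2374]), array([ 0.564 , -0.3219,  0.2373])] pin [ 0.4797 -0.3118  0.1312]
```

Emit:
{"fn": "drive_tool", "kwargs": {"plan": [[0.034,-0.0009,0,0,0,0,-1],[0.0339,-0.0009,0,0,0,0,-1],[0,0,0.02,0,0,0,-1],[0,0,0.02,0,0,0,-1],[0,0,0.01,0,0,0,-1],[0,0,0,0,0,0,-1],[0,0,0,0,0,0,-1],[0,0,0,0,0,0,-1]]}}

```text
t: 5.4
tcp_pos: [0.4844, -0.3142, 0.1784]
tool_rot: [-0.001, 1.0, -0.001, 0.001]
force: [0.2, 0.3, -0.7]
finger_gap: 0.584
gripper_force: 32.2
```

```bash
python3 - <<'E'
from h import *
import pickle
T=tcp(); print(T.round(4).tolist(),'need',delta([.4838,-.3124,.1775]))
s=wsnap(); pickle.dump(s,open('w3.pkl','wb')); d=manip.snapshot('side')
o=np.zeros((600,800,3),np.uint8); o[:420,:400]=s['image'][:,80:480]; o[:400,400:]=cv2.resize(d['image'][240:340,260:360],(400,400),interpolation=cv2.INTER_CUBIC)
save('r3',cv2.convertScaleAbs(o,alpha=1.3))
E
```

```text
[[-1.0, -0.0023, 0.0014, 0.4844], [-0.0023, 1.0, -0.0014, -0.3142], [-0.0014, -0.0014, -1.0, 0.1784], [0.0, 0.0, 0.0, 1.0]] need [0.0006 0.0018 0.0009]
```

View pics/r3.png

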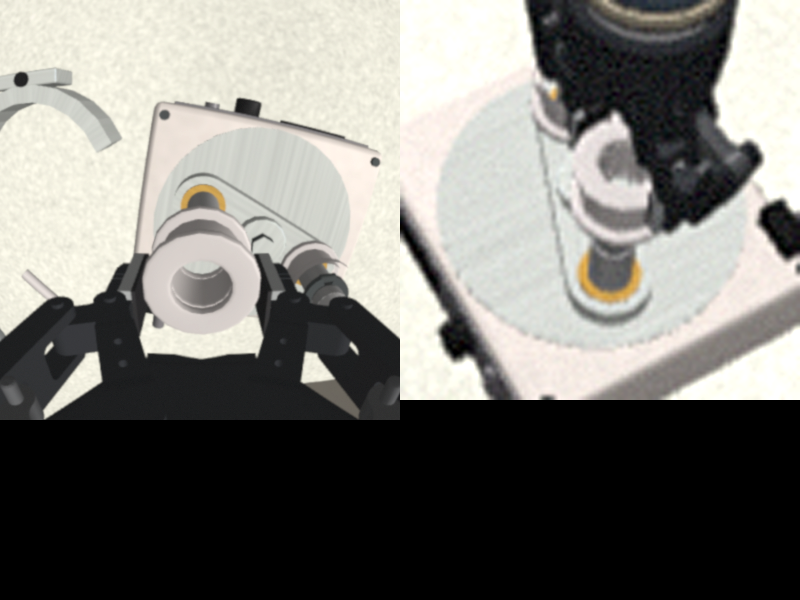

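Roller and pin line up in the side view, and a y shift of about 1.8 mm is needed. I'll correct it and descend.

Emit:
{"fn": "drive_tool", "kwargs": {"plan": [[0.0005,0.0018,0,0,0,0,-1],[0,0,0.01,0,0,0,-1],[0,0,0.005,0,0,0,-1],[0,0,0.004,0,0,0,-1],[0,0,0.004,0,0,0,-1],[0,0,0.004,0,0,0,-1],[0,0,0.004,0,0,0,-1],[0,0,0,0,0,0,-1],[0,0,0,0,0,0,-1]]}}

```text
t: 6.4
tcp_pos: [0.483, -0.3122, 0.1463]
tool_rot: [-0.001, 1.0, 0.0, -0.0]
force: [-0.3, -0.9, -1.5]
finger_gap: 0.584
gripper_force: 32.2
```

Emit:
{"fn": "drive_tool", "kwargs": {"plan": [[0,0,0.01,0,0,0,-1],[0,0,0.01,0,0,0,-1],[0,0,0.01,0,0,0,-1],[0,0,0.008,0,0,0,-1],[0,0,0.002,0,0,0,-1],[0,0,0,0,0,0,-1],[0,0,0,0,0,0,-1]]}}

```text
t: 7.1
tcp_pos: [0.483, -0.3122, 0.1064]
tool_rot: [-0.001, 1.0, 0.0, -0.0]
force: [0.2, -1.2, -2.1]
finger_gap: 0.583
gripper_force: 32.1
```

Emit:
{"fn": "drive_tool", "kwargs": {"plan": [[0,0,0.002,0,0,0,-1],[0,0,0.002,0,0,0,-1],[0,0,0,0,0,0,-1]]}}

```text
t: 7.4
tcp_pos: [0.483, -0.3121, 0.1025]
tool_rot: [-0.001, 1.0, -0.0, 0.0]
force: [0.4, -1.2, -1.3]
finger_gap: 0.581
gripper_force: 32.1
```

Emit:
{"fn": "drive_tool", "kwargs": {"plan": [[0,0,0.001,0,0,0,-1],[0,0,0.001,0,0,0,-1],[0,0,0,0,0,0,-1]]}}

```text
t: 7.7
tcp_pos: [0.483, -0.3121, 0.1014]
tool_rot: [-0.001, 1.0, -0.0, 0.0]
force: [-1.2, 0.2, 5.2]
finger_gap: 0.584
gripper_force: 32.7
```

Seated: contact at the expected height. Releasing.

Emit:
{"fn": "drive_tool", "kwargs": {"plan": [[0,0,0,0,0,0,1],[0,0,0,0,0,0,1],[0,0,0,0,0,0,1],[0,0,0,0,0,0,1],[0,0,0,0,0,0,1],[0,0,-0.02,0,0,0,1],[0,0,-0.03,0,0,0,1],[0,0,-0.05,0,0,0,1],[0,0,-0.05,0,0,0,1],[0,0,0,0,0,0,1]]}}

```text
t: 8.7
tcp_pos: [0.4864, -0.3152, 0.258]
tool_rot: [-0.001, 1.0, -0.005, 0.006]
force: [1.2, -0.2, -0.2]
finger_gap: 0.999
gripper_force: 0.0
```

Emit:
{"fn": "drive_tool", "kwargs": {"plan": [[-0.03,0.015,0,0,0,0,1],[-0.03,0.015,0,0,0,0,1],[0,0,0,0,0,0,1],[0,0,0,0,0,0,1],[0,0,0,0,0,0,1]]}}

```text
t: 9.2
tcp_pos: [0.542, -0.282, 0.2497]
tool_rot: [-0.001, 1.0, 0.0, -0.001]
force: [-0.6, 0.2, -0.5]
finger_gap: 0.999
gripper_force: 0.0
```

```bash
python3 - <<'E'
from h import *
import pickle
T=tcp(); print(T.round(4).tolist())
s=wsnap(); pickle.dump(s,open('w4.pkl','wb'))
P=[.4815,-.3125]
print('pin tip',radial(s,P,.132,.009,.0145,1,np.arange(0,360,10)))
print('flange',radial(s,P,.112,.021,.031,-1,np.arange(0,360,10)),radial(s,P,.112,.021,.031,1,np.arange(0,360,10)))
print('bore',radial(s,P,.112,.0115,.0155,1,np.arange(0,360,10)))
z=s['z_map']
def at(x,y,zz):
    u,v=[int(round(a)) for a in wproj(s,[x,y,zz])]; p=z[v-1:v+2,u-1:u+2]; d=np.median(p[p>0]); o,r=wray(s,u,v); return (o+r*d/(r@-s['T'][:3,2])).round(4)
print('heights',[at(P[0]+.02*np.cos(a),P[1]+.02*np.sin(a),.112) for a in np.arange(0,6.2,.8)])
print('delta above block cam',delta([.612,.2748,.25]))
E
```

```text
[[-1.0, -0.0014, -0.0018, 0.542], [-0.0014, 1.0, 0.0009, -0.282], [0.0018, 0.0009, -1.0, 0.2497], [0.0, 0.0, 0.0, 1.0]]
pin tip (array([ 0.481 , -0.3111,  0.0127]), 36, np.float64(0.00046))
flange (array([ 0.4814, -0.311 ,  0.0242]), 33, np.float64(0.00083)) (array([ 0.4813, -0.3121,  0.0258]), 30, np.float64(0.00096))
bore (array([ 0.482 , -0.313 ,  0.0139]), 36, np.float64(0.00057))
heights [array([ 0.5017, -0.3125,  0.1108]), array([ 0.4951, -0.2983,  0.1112]), array([ 0.4811, -0.2925,  0.1114]), array([ 0.4671, -0.2989,  0.1114]), array([ 0.4619, -0.3136,  0.1107]), array([ 0.4681, -0.3277,  0.111 ]), array([ 0.4829, -0.3329,  0.1114]), array([ 0.4973, -0.325 ,  0.111 ])]
delta above block cam [-7.050e-02  5.569e-01  2.000e-04]
```

The roller is seated and level: its top face reads 0.111 m all round. Off to the pliers.

Emit:
{"fn": "drive_tool", "kwargs": {"plan": [[-0.006,0.0485,0,0,0,0,1],[-0.006,0.0485,0,0,0,0,1],[-0.006,0.0485,0,0,0,0,1],[-0.006,0.0485,0,0,0,0,1],[-0.006,0.0485,0,0,0,0,1],[-0.006,0.0485,0,0,0,0,1],[-0.006,0.0485,0,0,0,0,1],[-0.006,0.0485,0,0,0,0,1],[-0.006,0.0485,0,0,0,0,1],[-0.006,0.0485,0,0,0,0,1]]}}

```text
t: 10.25
tcp_pos: [0.602, 0.2039, 0.2505]
tool_rot: [-0.0, 1.0, -0.0, -0.0]
force: [-0.1, -0.5, -0.0]
finger_gap: 1.003
gripper_force: 0.0
```

Emit:
{"fn": "drive_tool", "kwargs": {"plan": [[-0.006,0.048,0,0,0,0,1],[-0.0045,0.024,0,0,0,0,1],[0,0,0,0,0,0,1],[0,0,0,0,0,0,1],[0,0,0,0,0,0,1]]}}

```text
t: 10.75
tcp_pos: [0.6124, 0.2733, 0.2503]
tool_rot: [0.0, 1.0, -0.0, -0.001]
force: [0.3, 0.4, 0.5]
finger_gap: 1.003
gripper_force: 0.0
```

```bash
python3 - <<'E'
from h import *
import pickle
T=tcp(); print(T.round(4).tolist())
s=wsnap(); pickle.dump(s,open('w5.pkl','wb'))
c=[.5395,.2748]
B=wrect(s,c,.066,.08,321); hs=cv2.cvtColor(B,cv2.COLOR_RGB2HSV); m3=((hs[...,1]>100)&(hs[...,0]<25)&(hs[...,2]>110)).astype(np.uint8)*255
cs,_=cv2.findContours(m3,cv2.RETR_EXTERNAL,cv2.CHAIN_APPROX_NONE); c3=max(cs,key=cv2.contourArea); rr=cv2.minAreaRect(c3); print('block',c[0]+.08-rr[0][1]*.0005,c[1]+.08-rr[0][0]*.0005,np.array(rr[1])*.5,rr[2])
H=wrect(s,c,.16,.06,241); g=cv2.cvtColor(H,cv2.COLOR_RGB2GRAY)
# handles: depth map points above .09
z=s['z_map']; v,u=np.mgrid[:420,:560]; o,d=wray(s,u,v); P=o+d*(z/(d@-s['T'][:3,2]))[...,None]
q=(z>0)&(P[...,2]>.135)&(P[...,2]<.18)&(abs(P[...,0]-c[0])<.03)&(abs(P[...,1]-c[1])<.06); p=P[q]; print(len(p))
for sg in(-1,1):
    h=p[(p[:,1]-c[1])*sg>0]; print(sg,h.min(0).round(4),h.max(0).round(4),h.mean(0).round(4))
save('r5',np.hstack([cv2.resize(H,(400,400)),cv2.resize(B,(400,400))]))
E
```

```text
[[-1.0, 0.0002, -0.001, 0.6124], [0.0002, 1.0, -0.0009, 0.2733], [0.001, -0.0009, -1.0, 0.2503], [0.0, 0.0, 0.0, 1.0]]
block 0.5405 0.27605 [ 58.  107.5] 90.0
771
-1 [0.5375 0.2405 0.1355] [0.5506 0.2533 0.1572] [0.5439 0.2474 0.1506]
1 [0.5375 0.2981 0.1351] [0.5506 0.3112 0.1567] [0.5441 0.3044 0.1508]
```

View pics/r5.png

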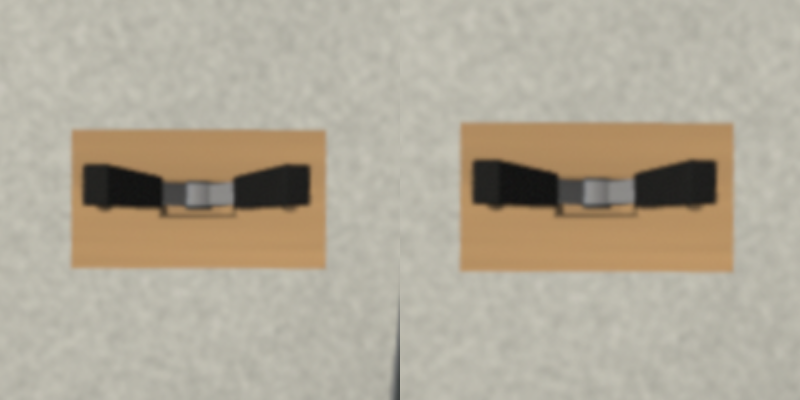

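The view shows the handles centred at (196,185) in the left crop, so the pliers are at (0.544, 0.2759) with yaw about 0. Grasping now with a light partial closure.

Emit:
{"fn": "drive_tool", "kwargs": {"plan": [[0.034,0.0013,0,0,0,0,1],[0.0343,0.0013,0,0,0,0,1],[0,0,0,0,0,0,1],[0,0,0.03,0,0,0,1],[0,0,0.03,0,0,0,1],[0,0,0.03,0,0,0,1],[0,0,0.02,0,0,0,1],[0,0,0.012,0,0,0,1],[0,0,0,0,0,0,1],[0,0,0,0,0,0,1]], "newtons": 40}}

```text
t: 11.8
tcp_pos: [0.5452, 0.2772, 0.1292]
tool_rot: [-0.0, 1.0, 0.0, 0.001]
force: [-0.4, 0.4, -0.6]
finger_gap: 0.998
gripper_force: 0.0
```

Emit:
{"fn": "drive_tool", "kwargs": {"plan": [[0,0,0,0,0,0,0.6],[0,0,0,0,0,0,0.5],[0,0,0,0,0,0,0.5],[0,0,0,0,0,0,0.4],[0,0,0,0,0,0,0.4],[0,0,0,0,0,0,0.4]]}}

```text
t: 12.4
tcp_pos: [0.5461, 0.2787, 0.1318]
tool_rot: [-0.001, 1.0, 0.001, 0.003]
force: [-0.6, 0.1, 7.7]
finger_gap: 0.704
gripper_force: 5.8
```

Emit:
{"fn": "drive_tool", "kwargs": {"plan": [[0,0,-0.005,0,0,0,0.38],[0,0,-0.01,0,0,0,0.36],[0,0,-0.015,0,0,0,0.36],[0,0,-0.02,0,0,0,0.36],[0,0,-0.03,0,0,0,0.36],[0,0,-0.03,0,0,0,0.36],[0,0,-0.02,0,0,0,0.36],[0,0,-0.01,0,0,0,0.36],[0,0,0,0,0,0,0.36],[0,0,0,0,0,0,0.36]]}}

```text
t: 13.4
tcp_pos: [0.5436, 0.2773, 0.2678]
tool_rot: [-0.001, 1.0, -0.0, -0.001]
force: [-0.3, -1.0, -1.5]
finger_gap: 0.68
gripper_force: 4.0
```

```bash
python3 - <<'E'
from h import *
import pickle
T=tcp(); print(T.round(4).tolist())
s=wsnap(); d=manip.snapshot('side'); pickle.dump((s,d),open('w6.pkl','wb'))
print(wproj(s,T[:3,3]-[0,0,.14]))
o=np.zeros((600,800,3),np.uint8); o[:420,:400]=s['image'][:,80:480]; o[:600,400:]=cv2.resize(d['image'][40:190,140:240],(400,600),interpolation=cv2.INTER_CUBIC)
save('r6',cv2.convertScaleAbs(o,alpha=1.4))
E
```

```text
[[-1.0, -0.0016, -0.0016, 0.5436], [-0.0016, 1.0, -0.0005, 0.2773], [0.0016, -0.0005, -1.0, 0.2678], [0.0, 0.0, 0.0, 1.0]]
(np.float64(281.16228099733024), np.float64(197.48615414370713))
```

View pics/r6.png

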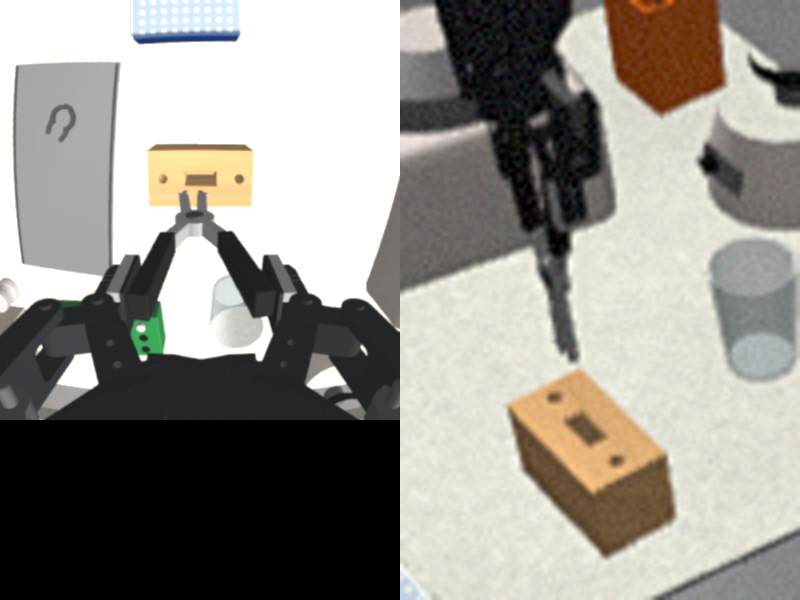

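The pliers are out of the block, held with the tips at about (263..283, 193) in the wrist image, leaning about 0.05 rad sideways. A test squeeze in the air should align the handles with the pads and calibrate the opening.

Emit:
{"fn": "drive_tool", "kwargs": {"plan": [[0,0,0,0,0,0,0.2],[0,0,0,0,0,0,0.1],[0,0,0,0,0,0,0],[0,0,0,0,0,0,-0.1],[0,0,0,0,0,0,-0.2],[0,0,0,0,0,0,-0.25],[0,0,0,0,0,0,-0.25],[0,0,0,0,0,0,-0.25],[0,0,0,0,0,0,-0.25]]}}

```text
t: 14.4
tcp_pos: [0.5443, 0.2776, 0.2686]
tool_rot: [-0.001, 1.0, 0.0, 0.0]
force: [-0.1, 0.5, -0.8]
finger_gap: 0.375
gripper_force: 6.6
```

```bash
python3 - <<'E'
from h import *
import pickle
T=tcp(); print(T.round(4).tolist())
s=wsnap(); d=manip.snapshot('side'); pickle.dump((s,d),open('w7.pkl','wb'))
s0=pickle.load(open('w6.pkl','rb'))[0]
o=np.zeros((600,800,3),np.uint8)
for i,q in enumerate((s0,s)): o[:,400*i:400*i+400]=cv2.resize(q['image'][150:300,220:320],(400,600),interpolation=cv2.INTER_CUBIC)
save('r7',cv2.convertScaleAbs(o,alpha=1.2))
E
```

```text
[[-1.0, -0.0017, 0.0001, 0.5443], [-0.0017, 1.0, 0.0, 0.2776], [-0.0001, 0.0, -1.0, 0.2686], [0.0, 0.0, 0.0, 1.0]]
```

View pics/r7.png

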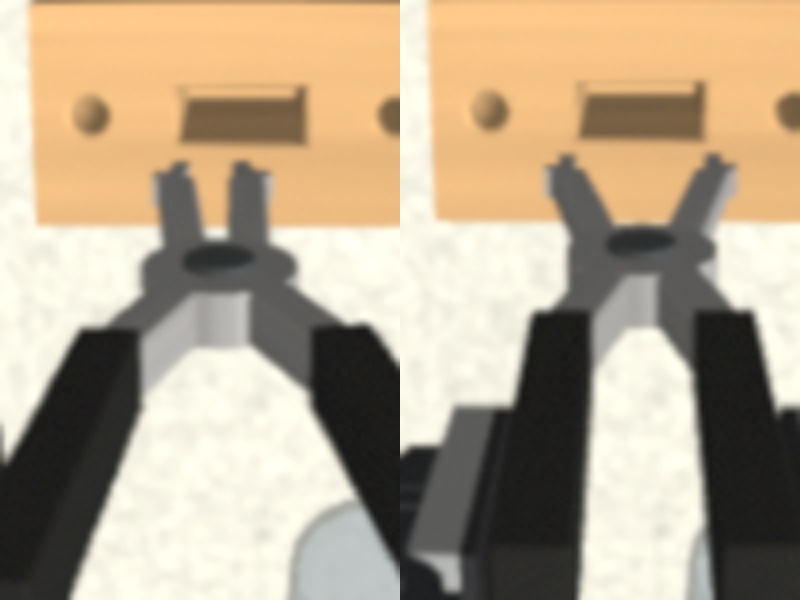

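The right crop shows the squeezed pliers straight and aligned, tips at (262,189) and (298,189) and centred under the tool. That was my last allowed view, so I'm working numerically from here.

Emit:
{"fn": "drive_tool", "kwargs": {"plan": [[0.015,-0.023,0,0,0,0,-0.1],[0.015,-0.023,0,0,0,0,0.05],[0.014,-0.022,0,0,0,0,0.2],[0,0,0,0,0,7.97,0.3],[0,0,0,0,0,7.97,0.36],[0,0,0,0,0,7.97,0.38],[0,0,0,0,0,7.97,0.38],[0,0,0,0,0,0,0.38],[0,0,0,0,0,0,0.38],[0,0,0,0,0,0,0.38]]}}

```text
t: 15.5
tcp_pos: [0.5004, 0.2095, 0.2685]
tool_rot: [0.273, 0.962, 0.0, 0.0]
force: [-0.2, 0.5, -1.0]
finger_gap: 0.69
gripper_force: 3.9
```

```bash
python3 - <<'E'
from h import *
import pickle
st=manip.sense(); T=tcp(st); print(T.round(4).tolist(),st['q'].round(2))
s=wsnap(); pickle.dump(s,open('w8.pkl','wb'))
def pts(s,T):
    z=s['z_map']; v,u=np.mgrid[:420,:560]; o,d=wray(s,u,v); P=o+d*(z/(d@-s['T'][:3,2]))[...,None]
    L=(P-T[:3,3])@T[:3,:3]; m=(z>0)&(L[...,2]>.06)&(L[...,2]<.15)&(abs(L[...,0])<.02)&(abs(L[...,1])<.03); return L,m,u,v
for n,q in (('open',s),('sq',pickle.load(open('w7.pkl','rb'))[0])):
    M=np.array(q['mount']); TT=q['T']@np.linalg.inv(M); L,m,u,v=pts(q,TT)
    p=L[m]; print(n,len(p),'z max',np.percentile(p[:,2],[50,90,97,100]).round(4))
    for a in np.arange(.08,.14,.01):
        k=p[(p[:,2]>=a)&(p[:,2]<a+.01)]
        if len(k): print(a.round(3),len(k),'y',k[:,1].min().round(4),k[:,1].max().round(4),'x',k[:,0].min().round(4),k[:,0].mean().round(4),k[:,0].max().round(4))
g=cv2.cvtColor(s['image'],cv2.COLOR_RGB2GRAY)
for r in range(182,204,2): print(r,g[r,255:305:2].tolist())
E
```

```text
[[-0.851, 0.5251, 0.0, 0.5004], [0.5251, 0.851, 0.0, 0.2095], [-0.0, 0.0001, -1.0, 0.2685], [0.0, 0.0, 0.0, 1.0]] [ 0.19  0.39  1.61  0.    1.14 -0.83]
open 751 z max [0.0836 0.1198 0.1251 0.1309]
0.08 72 y -0.0087 0.0087 x 0.0075 0.0086 0.0092
0.09 88 y -0.009 0.0083 x 0.0085 0.0091 0.0098
0.1 79 y -0.0094 0.0087 x 0.0087 0.0094 0.01
0.11 78 y -0.0114 0.0106 x 0.0047 0.0095 0.0104
0.12 64 y -0.0115 0.0108 x 0.0037 0.0091 0.0106
0.13 5 y -0.007 0.0061 x 0.0105 0.0106 0.0106
sq 991 z max [0.0787 0.121  0.1281 0.1363]
0.08 70 y -0.012 0.0096 x 0.0062 0.0086 0.0094
0.09 107 y -0.014 0.0116 x 0.003 0.0074 0.0084
0.1 100 y -0.0161 0.0135 x 0.0032 0.0076 0.0086
0.11 92 y -0.0174 0.0158 x 0.0035 0.0079 0.0089
0.12 85 y -0.0202 0.0178 x 0.0034 0.008 0.0091
0.13 23 y -0.0177 0.015 x 0.0071 0.009 0.0095
182 [200, 202, 201, 202, 202, 199, 202, 201, 197, 196, 199, 203, 200, 195, 199, 204, 202, 199, 199, 197, 141, 120, 156, 169, 171]
184 [197, 203, 201, 200, 204, 205, 203, 201, 197, 195, 196, 200, 201, 197, 203, 205, 200, 201, 205, 205, 188, 169, 171, 171, 173]
186 [179, 200, 202, 202, 205, 207, 
[... 425 characters left out ...]
97, 188, 129, 100, 103, 107, 131, 184, 201, 200, 179, 168]
194 [73, 116, 181, 207, 205, 176, 107, 105, 105, 105, 122, 185, 202, 199, 171, 108, 105, 105, 108, 134, 179, 199, 201, 193, 172]
196 [78, 88, 145, 196, 206, 176, 104, 104, 105, 105, 118, 179, 207, 209, 172, 107, 105, 105, 109, 133, 182, 204, 206, 202, 183]
198 [98, 73, 110, 171, 201, 177, 108, 104, 105, 106, 116, 178, 207, 207, 165, 105, 106, 106, 110, 136, 188, 204, 205, 203, 195]
200 [114, 82, 84, 134, 186, 189, 124, 104, 106, 106, 113, 173, 204, 201, 158, 104, 106, 106, 111, 149, 199, 201, 203, 205, 200]
202 [118, 102, 73, 100, 168, 196, 130, 105, 107, 107, 112, 166, 195, 195, 153, 104, 106, 107, 111, 151, 199, 208, 210, 208, 203]
```

Emit:
{"fn": "drive_tool", "kwargs": {"plan": [[-0.0203,-0.0351,0,0,0,0,0.44],[-0.0203,-0.0351,0,0,0,0,0.48],[-0.0203,-0.0351,0,0,0,0,0.5],[0,0,0.03,0,0,0,0.5],[0,0,0.03,0,0,0,0.5],[0,0,0.0185,0,0,0,0.5],[0,0,0,0,0,0,0.5],[0,0,0,0,0,0,0.5],[0,0,0,0,0,0,0.5],[0,0,0,0,0,0,0.5]]}}

```text
t: 16.55
tcp_pos: [0.4975, 0.0881, 0.1912]
tool_rot: [0.274, 0.962, 0.0, 0.001]
force: [-0.4, -0.3, -1.2]
finger_gap: 0.746
gripper_force: 3.6
```

```bash
cat >> h.py <<'E'
def ringfit(s,c,z=.008,h=.045,n=361,f=.72):
    """ring outline in plane z -> centre, x direction (deg), length/width"""
    G=wrect(s,c,z,h,n); k=2*h/(n-1); g=cv2.cvtColor(G,cv2.COLOR_RGB2GRAY); med=np.median(g)
    m=(g<med*f).astype(np.uint8); cs,_=cv2.findContours(m,cv2.RETR_EXTERNAL,cv2.CHAIN_APPROX_NONE); return G,m,k,cs,med
E
python3 - <<'E'
from h import *
import pickle
T=tcp(); print(T.round(4).tolist())
s=wsnap(); pickle.dump(s,open('w9.pkl','wb'))
c=[.475,.1]
G,m,k,cs,med=ringfit(s,c); print('med',med)
for q in cs:
    if cv2.contourArea(q)>200:
        r=cv2.minAreaRect(q); print(cv2.contourArea(q)*k*k*1e6,'ctr',c[0]+.045-r[0][1]*k,c[1]+.045-r[0][0]*k,np.array(r[1])*k*1e3,r[2])
# ascii map, 2 mm cells: g
g=cv2.resize(cv2.cvtColor(G,cv2.COLOR_RGB2GRAY),(60,60),interpolation=cv2.INTER_AREA)
for row in g: print(''.join('#' if x<med*.6 else '+' if x<med*.8 else '.' if x<med*1.2 else 'o' for x in row))
E
```

```text
[[-0.8503, 0.5263, 0.0027, 0.4975], [0.5263, 0.8503, -0.0001, 0.0881], [-0.0023, 0.0013, -1.0, 0.1912], [0.0, 0.0, 0.0, 1.0]]
med 125.0
533.96875 ctr 0.47641982650756837 0.09977124786376955 [33.68567657 45.87071609] 31.809389114379883
..........................................+.................
............................................................
.......................................++...................
.......................................++...................
............................................................
............................................................
............................................................
............................................................
............................................................
............................................................
............................................................
............................................................
..............................+++...........................
.............................+##+...........................
...........
[... 2094 characters left out ...]
.............................
............................................................
............................................................
............................................................
............................................................
............................................................
............................................................
............................................................
............................................................
............................................................
............................................................
............................................................
```

```bash
python3 - <<'E'
from h import *
import pickle
s=pickle.load(open('w9.pkl','rb'))
im=s['image'].astype(int)
g=im.sum(2)//3
for r in range(176,204,2): print(r,g[r,251:309:2].tolist())
z=s['z_map']
for r in range(180,204,3): print(r,(z[r,255:305:3]*1000).round().astype(int).tolist())
E
```

```text
176 [124, 124, 124, 124, 124, 124, 108, 73, 72, 79, 111, 125, 125, 125, 125, 125, 125, 125, 118, 73, 72, 75, 110, 126, 126, 126, 126, 126, 126]
178 [124, 123, 124, 124, 124, 125, 120, 81, 71, 73, 104, 124, 125, 125, 124, 125, 125, 125, 105, 69, 72, 81, 119, 126, 125, 126, 126, 126, 126]
180 [124, 123, 124, 124, 124, 124, 122, 90, 70, 73, 93, 122, 124, 125, 125, 124, 125, 125, 97, 69, 72, 89, 123, 126, 126, 126, 126, 126, 126]
182 [123, 123, 123, 124, 124, 124, 124, 104, 72, 73, 88, 122, 125, 124, 125, 125, 125, 122, 84, 71, 73, 102, 124, 126, 125, 126, 126, 126, 126]
184 [123, 123, 124, 124, 124, 124, 124, 117, 88, 93, 108, 124, 125, 125, 125, 125, 125, 124, 115, 97, 89, 115, 125, 126, 125, 126, 126, 126, 125]
186 [124, 123, 124, 123, 124, 124, 124, 124, 124, 123, 124, 124, 125, 125, 124, 124, 125, 125, 125, 124, 124, 125, 126, 126, 125, 126, 126, 126, 126]
188 [124, 123, 123, 124, 124, 124, 124, 124, 124, 124, 124, 125, 125, 125, 124, 125, 125, 124, 125, 125, 125, 125, 125, 125, 125, 126, 125, 126, 126]
190 [123, 123, 124, 123, 124, 123, 124, 124, 124, 124, 125, 125, 124, 125, 125, 
[... 987 characters left out ...]
 324, 317, 318, 322, 323, 324, 323, 322, 319, 318, 322, 324, 324, 323]
183 [324, 326, 325, 324, 319, 319, 325, 323, 323, 324, 324, 318, 319, 324, 325, 326, 325]
186 [326, 326, 325, 325, 326, 325, 325, 326, 325, 326, 326, 326, 325, 326, 326, 325, 325]
189 [326, 326, 325, 326, 327, 327, 327, 328, 326, 326, 327, 325, 327, 327, 326, 326, 326]
192 [328, 326, 327, 328, 327, 327, 328, 327, 326, 327, 329, 328, 328, 327, 328, 328, 328]
195 [328, 329, 328, 328, 329, 328, 328, 328, 328, 327, 329, 328, 328, 328, 329, 328, 329]
198 [328, 329, 330, 328, 328, 328, 329, 328, 329, 328, 329, 330, 328, 329, 329, 331, 328]
201 [329, 330, 330, 330, 330, 329, 329, 263, 265, 330, 330, 265, 330, 330, 332, 331, 330]
```

Emit:
{"fn": "drive_tool", "kwargs": {"plan": [[0.003,-0.0006,0,0,0,0,0.5],[0.003,-0.0006,0,0,0,0,0.5],[0.003,-0.0006,0,0,0,0,0.5],[0.0017,-0.0005,0.005,0,0,0,0.5],[0,0,0.01,0,0,0,0.5],[0,0,0.01,0,0,0,0.5],[0,0,0.01,0,0,0,0.5],[0,0,0.005,0,0,0,0.5],[0,0,0,0,0,0,0.5],[0,0,0,0,0,0,0.5]]}}

```text
t: 17.6
tcp_pos: [0.4865, 0.0916, 0.1498]
tool_rot: [0.274, 0.962, -0.0, -0.0]
force: [0.9, 0.5, -0.9]
finger_gap: 0.751
gripper_force: 3.6
```

```bash
cat >> h.py <<'E'
def asc(im,lo,hi,step=1):
    g=im.astype(int).sum(2)//3
    for r in range(0,g.shape[0],step): print('%3d '%r+''.join('#' if x<lo else '+' if x<hi else '.' for x in g[r]))
E
python3 - <<'E'
from h import *
import pickle
T=tcp(); print(T.round(4).tolist())
s=wsnap(); pickle.dump(s,open('w10.pkl','wb'))
print('rows from 130, cols from 240'); asc(s['image'][130:230,240:320],85,112)
z=s['z_map']
for r in range(190,216,4): print(r,(z[r,261:305:3]*1000).round().astype(int).tolist())
E
```

```text
[[-0.85, 0.5268, -0.0004, 0.4865], [0.5268, 0.85, 0.0, 0.0916], [0.0003, -0.0002, -1.0, 0.1498], [0.0, 0.0, 0.0, 1.0]]
rows from 130, cols from 240
  0 ................................................................................
  1 ................................................................................
  2 ................................................................................
  3 ................................................................................
  4 ................................................................................
  5 ................................................................................
  6 ................................................................................
  7 ................................................................................
  8 ................................................................................
  9 ................................................................................
 10 ................................................................................
 11 .............
[... 7407 characters left out ...]
+++++++++..+++++++++.....+++++++++++...................
 99 .....................+++++++++++...................++++++++++++.................
190 [285, 285, 279, 278, 279, 283, 284, 284, 284, 284, 284, 279, 279, 284, 284]
194 [285, 285, 280, 280, 284, 286, 286, 286, 285, 285, 286, 281, 279, 285, 285]
198 [286, 286, 281, 281, 285, 287, 285, 286, 286, 286, 286, 282, 281, 286, 287]
202 [288, 287, 282, 282, 262, 261, 261, 286, 287, 263, 262, 262, 281, 287, 287]
206 [288, 288, 289, 284, 250, 250, 251, 289, 288, 250, 250, 259, 283, 289, 288]
210 [290, 289, 288, 289, 240, 240, 240, 290, 289, 239, 240, 241, 289, 289, 289]
214 [292, 290, 292, 289, 230, 230, 230, 291, 234, 229, 231, 231, 290, 290, 291]
```

```bash
python3 - <<'E'
from h import *
import pickle
s=pickle.load(open('w10.pkl','rb')); T=s['T']@np.linalg.inv(np.array(s['mount']))
L=lambda u,v,z:((wplane(s,np.array(u),np.array(v),z)-T[:3,3])@T[:3,:3]).round(4)
b=L(282.2,154.8,.008); e=L(282.4,208.5,.003)
print('back',b,'earend',e,'gap from back',b[0]-.0393)
print('ear inner corner(start) row188',L(282.3,187.5,.008))
for zt in (.1235,.1257,.1285): print(zt,'nib L/R',L(275.7,199.7,T[2,3]-zt),L(291,199.7,T[2,3]-zt))
E
```

```text
back [0.0364 0.0014 0.1418] earend [-0.0121  0.0016  0.1468] gap from back -0.0029
ear inner corner(start) row188 [0.0083 0.0015 0.1418]
0.1235 nib L/R [ 0.0027 -0.0039  0.1235] [0.0027 0.0084 0.1235]
0.1257 nib L/R [ 0.002  -0.0039  0.1257] [0.002  0.0085 0.1257]
0.1285 nib L/R [ 0.0012 -0.0039  0.1285] [0.0012 0.0086 0.1285]
```

Emit:
{"fn": "drive_tool", "kwargs": {"plan": [[-0.0008,-0.0004,0,0,0,0,0.5],[-0.0008,-0.0004,0.003,0,0,0,0.5],[0,0,0.004,0,0,0,0.5],[0,0,0.004,0,0,0,0.5],[0,0,0.003,0,0,0,0.5],[0,0,0,0,0,0,0.5],[0,0,0,0,0,0,0.5]]}}

```text
t: 18.35
tcp_pos: [0.4873, 0.0901, 0.1358]
tool_rot: [0.274, 0.962, -0.0, -0.0]
force: [0.6, 0.9, -0.7]
finger_gap: 0.75
gripper_force: 3.6
```

```bash
python3 - <<'E'
from h import *
import pickle
s=wsnap(); pickle.dump(s,open('w11.pkl','wb')); T=s['T']@np.linalg.inv(np.array(s['mount'])); print(T[:3,3].round(4), manip.sense()['force'].round(1))
print('rows from 140, cols 250'); asc(s['image'][140:235,255:312],85,112)
z=s['z_map']
for r in range(182,216,4): print(r,(z[r,261:305:3]*1000).round().astype(int).tolist())
E
```

```text
[0.4873 0.0901 0.1358] [-0.1 -0.2 -1.6]
rows from 140, cols 250
  0 .........................................................
  1 .........................................................
  2 .........................................................
  3 .........................................................
  4 .........................................................
  5 .........................................................
  6 .........................................................
  7 .........................................................
  8 .........................................................
  9 .........................................................
 10 .........................................................
 11 .........................................................
 12 .........................................................
 13 .........................................................
 14 .........................................................
 15 .........................................................
 16 .....................+++++++++++++++....
[... 4871 characters left out ...]
3, 264, 267, 268, 268, 268, 268, 267, 268, 268, 265, 262, 263]
186 [268, 264, 264, 264, 269, 268, 268, 269, 269, 269, 269, 269, 262, 264, 263]
190 [269, 270, 264, 264, 264, 266, 269, 269, 269, 269, 268, 264, 265, 264, 269]
194 [270, 271, 266, 264, 265, 271, 272, 270, 271, 270, 270, 264, 267, 265, 270]
198 [272, 272, 267, 265, 271, 272, 271, 271, 271, 272, 272, 271, 266, 266, 271]
202 [273, 272, 267, 268, 262, 262, 262, 272, 273, 261, 261, 263, 267, 267, 273]
206 [275, 273, 268, 270, 251, 250, 251, 274, 275, 251, 250, 260, 268, 269, 273]
210 [275, 276, 276, 269, 240, 240, 240, 274, 243, 239, 0, 241, 270, 275, 275]
214 [275, 275, 276, 276, 229, 230, 231, 275, 233, 231, 231, 232, 277, 275, 276]
```

Emit:
{"fn": "drive_tool", "kwargs": {"plan": [[0,0,0.002,0,0,0,0.5],[0,0,0.002,0,0,0,0.5],[0,0,0,0,0,0,0.5],[0,0,0,0,0,0,0.5]]}}

```text
t: 18.8
tcp_pos: [0.4879, 0.0901, 0.1325]
tool_rot: [0.274, 0.962, 0.0, 0.001]
force: [0.2, 0.7, 4.8]
finger_gap: 0.753
gripper_force: 4.3
```

Emit:
{"fn": "drive_tool", "kwargs": {"plan": [[0,0,0.001,0,0,0,0.5],[0,0,0.001,0,0,0,0.5],[0,0,0,0,0,0,0.5]]}}

```text
t: 19.1
tcp_pos: [0.4882, 0.0901, 0.1308]
tool_rot: [0.274, 0.962, 0.0, 0.001]
force: [-0.3, 0.6, 7.1]
finger_gap: 0.746
gripper_force: 4.6
```

Emit:
{"fn": "drive_tool", "kwargs": {"plan": [[0,0,-0.0015,0,0,0,0.4],[0,0,-0.0005,0,0,0,0.3],[0,0,-0.0005,0,0,0,0.2],[0,0,-0.0005,0,0,0,0.1],[0,0,0,0,0,0,0.1],[0,0,0,0,0,0,0.1]]}}

```text
t: 19.7
tcp_pos: [0.4887, 0.0902, 0.1342]
tool_rot: [0.274, 0.962, 0.001, 0.002]
force: [0.1, 1.1, 8.9]
finger_gap: 0.555
gripper_force: 7.8
```

```bash
python3 - <<'E'
from h import *
import pickle
s=wsnap(); pickle.dump(s,open('w12.pkl','wb')); T=s['T']@np.linalg.inv(np.array(s['mount'])); print(T[:3,3].round(4), manip.sense()['force'].round(1))
asc(s['image'][150:235,248:318],85,112,2)
E
```

```text
[0.4887 0.0902 0.1342] [0.1 1.3 9.7]
  0 ......................................................................
  2 ......................................................................
  4 ......................................................................
  6 ................................+++++++++++++++.......................
  8 .............................++#################+++...................
 10 ..........................++#########################+................
 12 ........................+##############################++.............
 14 ......................+############+.......++############++...........
 16 ....................+#########+++..............+++#########+..........
 18 ...................+########++.....................++#######+.........
 20 ..................++######++.........................+#######+........
 22 .................+#######+............................++######+.......
 24 .................+######+..............................+######+.......
 26 .................+#####++..............................++######+......
 28 .........
[... 1461 characters left out ...]
+++++++..................
 68 .......................++++++++#################+++++++...............
 70 .....................+++++++++##################++++++++++............
 72 ....................+++++++++++###############++++++++++++............
 74 ....................+++++++++++++++++++++++++++++++++++...............
 76 ....................++++++++++++++++++++++.+++++++++++................
 78 ...................++++++++++................+++++++++++..............
 80 .................++++++++++.................++#++++++++++++...........
 82 ..............++++++++++....................+####++++++++++++.........
 84 .....+############++++......................+######++++++++++++++.....
```

Emit:
{"fn": "drive_tool", "kwargs": {"plan": [[0,0,-0.002,0,0,0,0.05],[0,0,-0.0005,0,0,0,0],[0,0,-0.0005,0,0,0,-0.08],[0,0,-0.0005,0,0,0,-0.16],[0,0,-0.0005,0,0,0,-0.22],[0,0,0,0,0,0,-0.25],[0,0,0,0,0,0,-0.25],[0,0,0,0,0,0,-0.25]]}}

```text
t: 20.55
tcp_pos: [0.4878, 0.0902, 0.1372]
tool_rot: [0.274, 0.962, 0.0, 0.0]
force: [0.8, 2.9, 4.6]
finger_gap: 0.377
gripper_force: 14.8
```

```bash
python3 - <<'E'
from h import *
import pickle
s=wsnap(); pickle.dump(s,open('w13.pkl','wb')); T=s['T']@np.linalg.inv(np.array(s['mount'])); print(T[:3,3].round(4), manip.sense()['force'].round(1))
asc(s['image'][145:225,240:325],85,112,2)
z=s['z_map']
for r in range(180,212,4): print(r,(z[r,255:312:3]*1000).round().astype(int).tolist())
E
```

```text
[0.4878 0.0902 0.1372] [1.2 1.9 4.3]
  0 .....................................................................................
  2 .....................................................................................
  4 .....................................................................................
  6 .....................................................................................
  8 .....................................................................................
 10 .....................................................................................
 12 .....................................................................................
 14 ............................................+++++++++++++............................
 16 ......................................++#####################+++.....................
 18 ..................................++##############################++.................
 20 ................................+####################################+...............
 22 ..............................+##############+++......+++############
[... 2636 characters left out ...]

184 [268, 269, 269, 270, 263, 265, 268, 269, 269, 269, 269, 268, 269, 268, 269, 270, 269, 270, 262]
188 [271, 271, 271, 271, 265, 264, 265, 270, 273, 270, 271, 269, 271, 271, 271, 271, 271, 273, 263]
192 [271, 272, 271, 270, 267, 266, 266, 271, 271, 273, 271, 273, 272, 272, 271, 272, 271, 271, 265]
196 [272, 272, 273, 272, 267, 266, 273, 274, 273, 272, 272, 272, 272, 273, 273, 273, 273, 272, 273]
200 [274, 274, 274, 268, 267, 268, 267, 273, 274, 274, 275, 273, 273, 275, 274, 274, 274, 274, 268]
204 [273, 275, 274, 270, 264, 256, 256, 255, 275, 274, 274, 274, 275, 275, 276, 274, 275, 255, 256]
208 [275, 276, 275, 276, 265, 249, 246, 244, 245, 275, 277, 275, 275, 276, 273, 276, 246, 244, 245]
```

The ears are now parallel with about 33 mm between the inner faces, so the ring is spread. I'll squeeze a touch more and lift slowly.

Emit:
{"fn": "drive_tool", "kwargs": {"plan": [[0,0,0,0,0,0,-0.28],[0,0,0,0,0,0,-0.3],[0,0,-0.002,0,0,0,-0.3],[0,0,-0.004,0,0,0,-0.3],[0,0,-0.006,0,0,0,-0.3],[0,0,-0.01,0,0,0,-0.3],[0,0,-0.01,0,0,0,-0.3],[0,0,-0.01,0,0,0,-0.3],[0,0,0,0,0,0,-0.3],[0,0,0,0,0,0,-0.3]]}}

```text
t: 21.6
tcp_pos: [0.4875, 0.0901, 0.1795]
tool_rot: [0.274, 0.962, 0.0, 0.001]
force: [0.2, -0.0, -2.2]
finger_gap: 0.353
gripper_force: 14.4
```

```bash
python3 - <<'E'
from h import *
import pickle
s=wsnap(); pickle.dump(s,open('w14.pkl','wb')); T=s['T']@np.linalg.inv(np.array(s['mount'])); print(T.round(4).tolist(), manip.sense()['force'].round(1))
asc(s['image'][140:225,235:330],85,112,2)
z=s['z_map']; g=s['image'].astype(int).sum(2)//3
v,u=np.mgrid[140:212,250:320]; m=(g[140:212,250:320]<85)&(z[140:212,250:320]>0)
o,d=wray(s,u[m],v[m]); P=o+d*(z[140:212,250:320][m]/(d@-s['T'][:3,2]))[:,None]; L=(P-T[:3,3])@T[:3,:3]
L=L[(L[:,2]>.115)&(L[:,2]<.15)&(v[m]<203)]; A=np.c_[L[:,:2],np.ones(len(L))]
for _ in range(4):
    c=np.linalg.lstsq(A,L[:,2],rcond=None)[0]; r=L[:,2]-A@c; k=abs(r)<2*r.std(); L,A=L[k],A[k]
print('ring plane z=ax+by+c',c.round(4),len(L),r.std().round(4),'x',L[:,0].min().round(4),L[:,0].max().round(4))
E
```

```text
[[-0.85, 0.5268, 0.001, 0.4875], [0.5268, 0.85, -0.0001, 0.0901], [-0.0009, 0.0005, -1.0, 0.1795], [0.0, 0.0, 0.0, 1.0]] [-0.9 -0.5 -1.6]
  0 ...............................................................................................
  2 ...............................................................................................
  4 ...............................................................................................
  6 ...............................................................................................
  8 ...............................................................................................
 10 ...............................................................................................
 12 ...............................................................................................
 14 ...............................................................................................
 16 ...............................................................................................
 18 ..........................................................
[... 2712 characters left out ...]
.........................
 74 ...........................+###+++++++++++++++++++++++++++++++.................................
 76 ............................++#+++++++++###############+++++++.................................
 78 .............................+++++++++##################+++++++++..............................
 80 ............................+++++++++++################+++++++++++.............................
 82 ............................++++++++++++++++++++++++++++++++++.................................
 84 ............................+###+++++++++++++++++++++++++++++..................................
ring plane z=ax+by+c [-0.0185  0.013   0.1302] 590 0.0005 x -0.0012 0.0341
```

The ring hangs level on the tips (plane slopes about 0.02), top face 0.130 m below the TCP. Working out its centre and the way to the pin.

```bash
cat >> h.py <<'E'
def ringc(s,zt=.130,x0=.019,y0=.0015):
    """ring centre (tool x,y) from outer back edge, plane at tool depth zt; returns fit of back half outer arc"""
    T=s['T']@np.linalg.inv(np.array(s['mount'])); g=cv2.GaussianBlur(cv2.cvtColor(s['image'],cv2.COLOR_RGB2GRAY),(3,3),0); out=[]
    for sgn,r0,r1 in((1,.0145,.022),(-1,.008,.0155)):
        pts=[]
        for a in np.radians(np.arange(-55,56,5)):
            rr=np.linspace(r0,r1,61); uv=np.array([wproj(s,T[:3,:3]@[x0+r*np.cos(a),y0+r*np.sin(a),zt]+T[:3,3]) for r in rr],np.float32)
            v=cv2.remap(g,uv[None,:,0],uv[None,:,1],cv2.INTER_LINEAR)[0].astype(float); d=np.gradient(v)*sgn; i=d.argmax()
            pts.append([x0+rr[i]*np.cos(a),y0+rr[i]*np.sin(a)])
        pts=np.array(pts); f=lambda p:np.hypot(*(pts-p[:2]).T)-p[2]
        q=least_squares(f,[x0,y0,(r0+r1)/2],loss='soft_l1',f_scale=.0004).x; i=len(pts)//2
        out.append((q.round(4),'back mid',pts[i-1:i+2].mean(0).round(4)))
    return T,out
E
python3 - <<'E'
from h import *
import pickle
s=pickle.load(open('w14.pkl','rb'))
T,o=ringc(s); print(o)
E
```

```text
[(array([0.0086, 0.0008, 0.026 ]), 'back mid', array([0.0345, 0.0015])), (array([0.0101, 0.0014, 0.0182]), 'back mid', array([0.0284, 0.0015]))]
```

Emit:
{"fn": "drive_tool", "kwargs": {"plan": [[0,0,-0.015,0,0,0,-0.3],[0,0,-0.03,0,0,0,-0.3],[0,0,-0.03,0,0,0,-0.3],[0,0,-0.025,0,0,0,-0.3],[0,0,-0.01,0,0,0,-0.3],[0,0,0,0,0,0,-0.3]]}}

```text
t: 22.25
tcp_pos: [0.4878, 0.0901, 0.2898]
tool_rot: [0.274, 0.962, 0.0, 0.001]
force: [-0.2, 0.1, -1.2]
finger_gap: 0.352
gripper_force: 14.4
```

Emit:
{"fn": "drive_tool", "kwargs": {"plan": [[-0.0081,-0.0126,0,0,0,0,-0.3],[-0.0162,-0.0252,0,0,0,0,-0.3],[-0.0216,-0.0336,0,0,0,0,-0.3],[-0.0216,-0.0336,0,0,0,0,-0.3],[-0.0216,-0.0336,0,0,0,0,-0.3],[-0.0216,-0.0336,0,0,0,0,-0.3],[-0.0216,-0.0336,0,0,0,0,-0.3],[-0.0216,-0.0336,0,0,0,0,-0.3],[-0.0216,-0.0336,0,0,0,0,-0.3],[-0.0216,-0.0336,0,0,0,0,-0.3]]}}

```text
t: 23.25
tcp_pos: [0.4922, -0.2753, 0.2865]
tool_rot: [0.274, 0.962, 0.001, -0.002]
force: [-0.3, -0.1, -2.0]
finger_gap: 0.35
gripper_force: 14.4
```

Emit:
{"fn": "drive_tool", "kwargs": {"plan": [[-0.0162,-0.0252,0,0,0,0,-0.3],[-0.0095,-0.0148,0,0,0,0,-0.3],[0,0,0,0,0,0,-0.3],[0,0,0,0,0,0,-0.3],[0,0,0,0,0,0,-0.3],[0,0,0,0,0,0,-0.3]]}}

```text
t: 23.85
tcp_pos: [0.4942, -0.3201, 0.289]
tool_rot: [0.273, 0.962, 0.0, -0.0]
force: [0.5, -0.1, -1.9]
finger_gap: 0.353
gripper_force: 14.4
```

```bash
python3 - <<'E'
from h import *
import pickle
s=wsnap(); pickle.dump(s,open('w15.pkl','wb'))
T,o=ringc(s); print(T.round(4).tolist(),o)
print('need',delta([.4949,-.3224,.285],T), 'pin proj',wproj(s,[.4812,-.3122,.139]),wproj(s,[.4812,-.3122,.112]))
g=s['image'].astype(int).sum(2)//3
for r in range(145,232,2): print('%3d '%r+''.join('%X'%min(15,x//16) for x in g[r,225:335]))
E
```

```text
[[-0.8509, 0.5253, -0.0004, 0.4942], [0.5253, 0.8509, 0.0008, -0.3201], [0.0007, 0.0005, -1.0, 0.289], [0.0, 0.0, 0.0, 1.0]] [(array([0.0113, 0.0008, 0.0236]), 'back mid', array([0.035 , 0.0015])), (array([0.0201, 0.0024, 0.0086]), 'back mid', array([0.0284, 0.0015]))]
need [-0.0018 -0.0015  0.004 ] pin proj (np.float64(280.38154909432126), np.float64(177.64326975765732)) (np.float64(280.4086933272875), np.float64(171.7347898551984))
145 9779AABBBBBBBBBBBBBBBBBBBBBAAAAAAAAAAAAAA99999AAA99999999AAAAAAAAAAAAAAAAAAAAAAAAAAAAAAAAAAAAAAAAAA999A99A9999
147 B9789ABBBBBBBBBBBBBBBBBBBBBAAAAAAAAAAA9989999999AAAAAAAAAAAAAAAAAAAAABBAAAAAAAAAAAAAAAAAAAAAAAAAAAAAAA9999AAAA
149 BA8789ABBBBBBBBBBBBBBBBBBBAAAAAAAAAAA9888899AAAAAAAAAAAAAAAAAAAAAABBBBABBBAAAAAAAAAAAAAAAAAAAAA987778899AAAA99
151 BBA8789ABBBBBBBBBBBBBBBBBBAAAAAAAAA988889AAAAAAAAAAAAAAAAAAAAAAAAAAAABBBBBBAAAAAAAAAAAAAAAAA987789AAAAAAAAAAAA
153 CCBA8789ABBBBBBBBBBBBBBBBBAAAAAAAA98889AAAAAAAAAAAAAAAAAAAAAAAAAAAAAAAAABBBBAAAAAAAAAAAAA997789AAAAAAAAAAAAAAA
155 CCCBA8789ABBBBBBBBBBBBBBBBAAAAAAA9889AAAAAAAAAAAAAAAAAAAAAAAAAAAAAAAAAAAAABBBAAAAAA
[... 3697 characters left out ...]
AAAAAAAAAA
221 BCCCCCCCCBBBCCCBBBBCCCCCCCCCCCCBA87899765555555555443334444444455555555556679AAAAAAAAAAAAAAAAAAAAAAAAAAAAAAAAA
223 BBBBBBBCCCBCCCCBBBBBBCCCCCCBBBBBBA8788754555555555555555555555555555556678889AAAAAAAAAAAAAAAAAAAAAAAAAAAAAAAAA
225 BBBBBBBBBBBCCBBBCCCCBCCCCCBBBBBBBBA878754455555555566666666666555555556678889AAAAAAAAAAAAAAAAAAAAAAAAAAAAAAAAA
227 CCBBBBBBCCCCCCCBBCCBBBBBBBBBBBCCCCB977655555555556667788888865455555555666789AAAAAAAAAAAAAAAAAAAAAAAAAAAAAAAAA
229 CCBBBCCCCCBBBBBBBCCCBBBBBBBBBBCCCCCB97555555566666777888888764445555555555678AAAAAAAAAAAAAAAAAAAAAAAAAAAAAAAAA
231 BBBBCCCCCBBBBBBCCCCBBBBBBBBCCCBBBCBA8655555566667777788888876444445555555556679AAAAAAAAAAAAAAAAAAAAAAAAAAAAAAA
```

Emit:
{"fn": "drive_tool", "kwargs": {"plan": [[-0.0013,-0.002,0,0,0,0,-0.3],[0,0,0.004,0,0,0,-0.3],[0,0,0.004,0,0,0,-0.3],[0,0,0,0,0,0,-0.3],[0,0,0,0,0,0,-0.3],[0,0,0,0,0,0,-0.3]]}}

```text
t: 24.5
tcp_pos: [0.4942, -0.3243, 0.281]
tool_rot: [0.274, 0.962, -0.0, 0.0]
force: [0.1, -1.0, -1.0]
finger_gap: 0.351
gripper_force: 14.5
```

```bash
python3 - <<'E'
from h import *
import pickle
s=wsnap(); pickle.dump(s,open('w16.pkl','wb'))
T,o=ringc(s); print(T.round(4).tolist(),o); pr=wproj(s,[.4812,-.3122,.132])
print('need',delta([.4949,-.3224,.280],T), 'pin@.132',pr,'tip15',wproj(s,[.4812,-.3122,.139]))
g=s['image'].astype(int).sum(2)//3
for r in range(156,216,2): print('%3d '%r+''.join('%X'%min(15,x//11) for x in g[r,245:322]))
z=s['z_map']
for r in range(160,192,4): print(r,(z[r,255:309:3]*1000).round().astype(int).tolist())
E
```

```text
[[-0.85, 0.5268, 0.0, 0.4942], [0.5268, 0.85, -0.0001, -0.3243], [-0.0001, -0.0, -1.0, 0.281], [0.0, 0.0, 0.0, 1.0]] [(array([0.0153, 0.0012, 0.0204]), 'back mid', array([0.0359, 0.0015])), (array([0.0063, 0.0013, 0.0219]), 'back mid', array([0.0284, 0.0015]))]
need [0.0004 0.002  0.001 ] pin@.132 (np.float64(284.5204403667559), np.float64(175.24292208586627)) tip15 (np.float64(284.61045397753225), np.float64(176.9145631068027))
156 FFFFFFFFFFEEEFEECCEFFFFFFFFFFFFFFFEEEDDDCDDEEEEFFFFFFFFFFFFFFFFFFFFFFFFEBACEF
158 FFFFFFFFFFFEEEECDEFFFFFFFFFFFFEEDCA98888999AABCDEEFFFFFFFFFFFFFFFFFFFFDAACEFF
160 FFFFFFFFFFFFEEDDEFFFFFFFEDCBBA877655566666677789ABDEEFFFFFFFFFFFFFFFFECACEFFF
162 FFFFFFFFFFFFEDDEFFFFEDB9866656665555665665565556667ACDEFFFFFFFFFFFFFFEBBDEFFF
164 FFFFFFFFFFFFEDEEFEDB8666566666655555555555565555555668ADEFFFFFFFFFFFECACEFFFF
166 FFFFFFFFFFFFEDEEDA76666666666665666667777666656555555567ADEFFFFFFFFFECBCEFFFF
168 FFFFFFFFFFFFEDDB8666666666666677899AABBBBBBAA9876655555568BDFFFFFFFFEEBCEFFFF
170 FFFFFFFFFFEECB9766666668ABA8777889AABCCCCCCDDDDDCA866555567ADFFFFFFFEECBDEFFF
172 FFFFFFF
[... 1848 characters left out ...]
259, 260, 263, 298, 298, 299, 299, 0]
164 [355, 301, 300, 300, 259, 259, 260, 259, 259, 259, 260, 259, 258, 259, 259, 299, 298, 300]
168 [357, 301, 260, 260, 260, 260, 261, 278, 276, 275, 275, 274, 259, 260, 260, 261, 300, 301]
172 [357, 266, 261, 262, 261, 303, 280, 277, 281, 281, 282, 282, 276, 279, 261, 261, 261, 302]
176 [359, 261, 261, 263, 303, 304, 279, 276, 282, 283, 282, 0, 282, 279, 282, 262, 262, 262]
180 [362, 263, 263, 306, 304, 304, 281, 277, 284, 284, 283, 283, 282, 281, 303, 262, 263, 263]
184 [364, 264, 265, 270, 305, 306, 305, 281, 284, 284, 285, 284, 280, 284, 305, 265, 264, 265]
188 [365, 264, 265, 266, 305, 306, 307, 306, 286, 282, 283, 285, 307, 306, 270, 265, 266, 265]
```

Emit:
{"fn": "drive_tool", "kwargs": {"plan": [[0.0005,0.0023,0,0,0,0,-0.3],[0,0,0,0,0,0,-0.3],[0,0,0,0,0,0,-0.3],[0,0,0,0,0,0,-0.3]]}}

```text
t: 24.95
tcp_pos: [0.495, -0.322, 0.2811]
tool_rot: [0.274, 0.962, -0.0, 0.0]
force: [0.1, -0.6, -0.8]
finger_gap: 0.354
gripper_force: 14.4
```

```bash
python3 - <<'E'
from h import *
import pickle
s=wsnap(); pickle.dump(s,open('w17.pkl','wb'))
T=s['T']@np.linalg.inv(np.array(s['mount'])); print(T.round(4).tolist())
pt=(T[:3,:3].T@(np.array([.4812,-.3122,.139])-T[:3,3])).round(4); print('pin in tool',pt, 'goal .0169 .0009', wproj(s,[.4812,-.3122,.132]))
g=s['image'].astype(int).sum(2)//3
for r in range(164,204,2): print('%3d '%r+''.join('%X'%min(15,x//11) for x in g[r,250:315]))
E
```

```text
[[-0.8501, 0.5267, 0.0, 0.495], [0.5267, 0.8501, -0.0001, -0.322], [-0.0001, -0.0001, -1.0, 0.2811], [0.0, 0.0, 0.0, 1.0]]
pin in tool [0.0169 0.0011 0.1421] goal .0169 .0009 (np.float64(281.79561233240884), np.float64(175.85138539912037))
164 FFFFFDDEFFFFEDB8666666666555555555555655555555668ADEFFFFFFFFEEBAC
166 FFFFEDEEFFEDA86666666666666666777887666665555555667ADEFFFFFFFECBD
168 FFFFEDEEEDB86666666666667789AABBCCCCBBBA9876655555568BDFFFFFFECBD
170 FFFEDCEEDA76656666666778899ABBCCCCCDDDDDDDCB9765555567ADFFFFFEDBC
172 FFFEDDDDA76556669BB977778ABCCCCCCCCCCDDDDDDDB9876655567ADFFFFFECC
174 FFFFEDCB7666667ADEC97678ABCCCCCCCCCCCCCDDDDDCBBCB8655567BEFFFFFED
176 FFFFEDA8666667BEFEB86679BCCCCCCCCCCCCCCCDDDDDCDEEC8655568CEFFFFFE
178 FFFFEDA766667ADFFEB8668ABCCCCCCCCCCCCCCCCCCCDDEFEDA655557ADEEEEEF
180 FFFFEDA766667BEFFEC97679BCCCCCCCCCCCCCCCCCCCDEFFFEB7555569CEFFFFF
182 FFFFFD9665667ADFFFEB8668ACCCCCCCCCCCCCCCBBBCDEFFEDA6555569CEFFFFF
184 FFFFFDA7665668CEFFFEC97679BCCCCCCCCCCBBAABCDEFFFEC8655567ADEFFFFF
186 FFFFFEC86666669CEFFFEDB86678AABBBBAA999ABCEEFFFEC96555557BEEFEEEF
188 FFFFFFC866656669CEEFFFEDC987667777889ABDEFFFFFEC8555555669DEFEEEE
190 FFFFFEB7666666668BEFFFFFFEEEDDCBBCDDEEFFFFFFFEDA7655555667BDEEEEE
192 FFFFFD9666666678ACEEEFFFFFFFFFFFFFFFFFFFFFFFFFFEDB976566669CEFEEE
194 EFFFFC86666679CEFEEEEEEEEEFEFFFFFFFFFFFFFFEEEEEEFFEC9666667BDEFEE
196 DEFFD9666667BEEFFFFEEEEEEEEEEEEEEEEEEEEEEEEEFFEEEFFEB7666669CEFFE
198 BDFFC7666668ACDDEFFFEEEEFFEEEEEEEEEEEEEFFFFFFFFEEDDCB8656667ADEFF
200 ABDDB7666777889BDEFFFEEEEFFFEEFFFFEEEFFFFFFFFFFEDB9887666668BEEFF
202 CACDB8679A9888899BDEFFEEEEFFFEEFFFFEEEFFFFFFEEDBA988889A9868CEFFF
```

Emit:
{"fn": "drive_tool", "kwargs": {"plan": [[0.0004,0,0.002,0,0,0,-0.3],[0,0,0.002,0,0,0,-0.3],[0,0,0.002,0,0,0,-0.3],[0,0,0.002,0,0,0,-0.3],[0,0,0.002,0,0,0,-0.3],[0,0,0.002,0,0,0,-0.3],[0,0,0,0,0,0,-0.3],[0,0,0,0,0,0,-0.3]]}}

```text
t: 25.8
tcp_pos: [0.4946, -0.3218, 0.269]
tool_rot: [0.274, 0.962, 0.0, -0.0]
force: [-0.7, 0.9, -2.2]
finger_gap: 0.357
gripper_force: 14.5
```

```bash
python3 - <<'E'
from h import *
import pickle
st=manip.sense(); s=wsnap(); pickle.dump(s,open('w18.pkl','wb'))
T=s['T']@np.linalg.inv(np.array(s['mount'])); print(T.round(4).tolist(),st['force'].round(1))
print('pin in tool',(T[:3,:3].T@(np.array([.4812,-.3122,.139])-T[:3,3])).round(4))
g=s['image'].astype(int).sum(2)//3
for r in range(156,204,2): print('%3d '%r+''.join('%X'%min(15,x//11) for x in g[r,250:315]))
E
```

```text
[[-0.85, 0.5268, -0.0001, 0.4946], [0.5268, 0.85, 0.0001, -0.3218], [0.0001, 0.0, -1.0, 0.269], [0.0, 0.0, 0.0, 1.0]] [-0.7  0.9 -2.2]
pin in tool [0.0165 0.0011 0.13  ]
156 FFEFFFFEDCBDEFFFFFFFFFFFFFFFFFFFFFFFFFFFFFFFFFFFFFFFFFFFFFFFFFFFF
158 FFEEEFFEDDEFFFFFFFFFFFFFFEEEEEEEEEEEEEEEFFFFFFFFFFFFFFFFFFFFFFFFF
160 FFFEEEEDDEFFFFFFFFFEDCBB9888877777777789ABCDEEFFFFFFFFFFFFFFFFFFE
162 FFFFEEDDEFFFFFFEDB9866655665555566666555566679ACEEFFFFFFFFFFFFFEC
164 FFFFEDDEFFFFEDB8766666666655555555555555555556668ADEFFFFFFFFFFFEB
166 FFFFDDEFFFEDA76666666666666667777877666656555555667ADEFFFFFFFFECA
168 FFFEDEEFEEB86666666666667889AABBBCCBBBAA8776665555668BEFFFFFFFECA
170 FFFEDEEEDA7666666667778899AAABBBCCCCDDDDCBBA8766655667ADFFFFFFECB
172 FFEEDEEDA76666668AA98888899AABBCCCCDDDDDDDDCA8666655567ADFFFFFEDB
174 FFEDCDDB7666667ADEB8778889AABCCCCCCDDDDDDDDDB98AA8655567BEFFFFFEC
176 FFEDDDC8666667BEFEB877789BCCCCCCCCCCCDDDDDDDCAACDC8655568CFFFFFFD
178 FFFEDCB766567ADFFEA76679BCCCCCCCCCCCCCCCDDDDDCBDEDA665567ADFFFFFF
180 FFFEDB9666667BEFFC97668ABCCCCCCCCCCCCCCCCDDDDDDEEEB755566ADEFFFFF
182 FFFFEB8666667ADFFD97679BCCCCCCCCCCCCCCCCCCCCCDEEEDA6555569DFFFFFF
184 FFFFEC96666668CEFEB8668ACCCCCCCCCCCCCCCCCCCCCDEFEC8655557ADFFFFFF
186 FFFFFEB76666669DEFDA7678BCCCCCCCCCCCCCCCBBBCDEFEC96555557BDFFFFFF
188 FFFFFEC866666669CEEDA8668ABCCCCCCCCCCBBAAABDEEEB8555555669DEFFFFF
190 FFFFFDA7666666668CEFEDA76689AABBBBBA999ABCEEFEDA7655555567BDEEEEE
192 FFFFFD9666666678BDEFFFEDB987766777889ABDEEFFFFFEDB876556669CEFEEE
194 FFFFFC86666679BDEEFFFFFFFEEEDCCBBCDDEEEFFFFFFFFFFEDB8666667BDEFEE
196 FFFFD9666667BEEEDDEEEFFFFFFFFFFFFFFFFFFFFFFFFFFFFFFEB7666669CEFFE
198 FFFFC7666667ACDDEEDDEEEEEEEFFFFFFFFFFFFFFFEEEEEEEEDCA7555667ADEFE
200 EFFEB7666777889BDFFEEEEEEEEEEEEEEEEEEEEEEEEEFFFEDB9887666668BEFFF
202 DEFFC8679A988889ABDEEEEEFFFEEEEEEEEEEEEFFFFFFEDBA988889A9868CEEFF
```

Emit:
{"fn": "drive_tool", "kwargs": {"plan": [[0,0,0.002,0,0,0,-0.3],[0,0,0.002,0,0,0,-0.3],[0,0,0.002,0,0,0,-0.3],[0,0,0.002,0,0,0,-0.3],[0,0,0.002,0,0,0,-0.3],[0,0,0,0,0,0,-0.3],[0,0,0,0,0,0,-0.3]]}}

```text
t: 26.55
tcp_pos: [0.4946, -0.3218, 0.2589]
tool_rot: [0.274, 0.962, 0.0, -0.0]
force: [-0.3, 0.6, -1.8]
finger_gap: 0.351
gripper_force: 14.5
```

```bash
cat > st.py <<'E'
from h import *
st=manip.sense(); s=wsnap()
T=s['T']@np.linalg.inv(np.array(s['mount'])); print(T[:3,3].round(4).tolist(),st['force'].round(1),st['ft_torque'].round(2))
print('pin in tool',(T[:3,:3].T@(np.array([.4812,-.3122,.139])-T[:3,3])).round(4))
g=s['image'].astype(int).sum(2)//3
for r in range(156,206,2): print('%3d '%r+''.join('%X'%min(15,x//11) for x in g[r,250:315]))
z=s['z_map']; v,u=np.mgrid[150:204,252:314]; m=(g[150:204,252:314]<76)&(z[150:204,252:314]>0)
o,d=wray(s,u[m],v[m]); P=o+d*(z[150:204,252:314][m]/(d@-s['T'][:3,2]))[:,None]; L=(P-T[:3,3])@T[:3,:3]
L=L[(L[:,2]>.122)&(L[:,2]<.137)]; A=np.c_[L[:,:2]-[.017,.001],np.ones(len(L))]
for _ in range(5):
    c=np.linalg.lstsq(A,L[:,2],rcond=None)[0]; r=L[:,2]-A@c; k=abs(r)<2*r.std(); L,A=L[k],A[k]
print('ring top plane (slopes x,y; depth at centre)',c.round(4),len(L),'top z world',(T[2,3]-c[2]).round(4))
E
python3 st.py
```

```text
[0.4946, -0.3218, 0.2589] [-0.3  0.6 -1.8] [-0.01 -0.01 -0.04]
pin in tool [0.0165 0.0011 0.1199]
156 FEFFFFFEDCBCDEFFFFFFFFFFFFFFFFFFFFFFFFFFFFFFFFFFFFFFFFFEEEEFEFFFF
158 FEEFFFFECBDEFFFFFFFFFFFFFEEEEEEEEEEEEEEFFFFFFFFFFFFFFFFFFFFFFFFFF
160 FEEEFFEDDEFFFFFFFFFEDCBBA888877777777899ABCDEEFFFFFFFFFFFFFFFFFFF
162 FFEEEEDDEFFFFFFEDB9866655555555666666655566679ACEFFFFFFFFFFFFFFFF
164 FFFEEDDEFFFFEDB8766666666555555555555556655555668ADEFFFFFFFFFFFFE
166 FFFEDCEEFFEDA86666666666665555566776666665555565567ADEFFFFFFFFFED
168 FFFECEEFFEB8666666666667766788999AA999988776655555668BEFFFFFFFFEC
170 FFEDDEFEDA76666666678887789AABBBBCCCCCBBBBBA9765555567ADFFFFFFFEB
172 FFEDEEEDA766666689A9888999AAABBBCCCCDDDDCCBBA8766655567ADFFFFFFEC
174 FEEDEEDB8666667ADDB9888889AAABBCCCCDDDDDDDDCB989A8665567BEFFFFFED
176 FEDCEEC9666667BEFD97778889AABBCCCCCDDDDDDDDDCA89BB8655668CFFFFFFE
178 FFDDEDB766667ADFFDA777789ABCCCCCCCCCCDDDDDDDDB9ACC9665557ADFFFFFF
180 FFEDDDA766667BEFFC976779ACCCCCCCCCCCCCCDDDDDDCBCDEB7555569DFFFFFF
182 FFEDCC9666667ADFEB86678ABCCCCCCCCCCCCCCCCDDDDDDDEDA6555569DFFFFFF
184 FFFECB96666669CEEB76679BCCCCCCCCCCCCCCCCCCDCCDDEEB8655557ADFFFFFF
186 FFFEDCA76666669DEC97679BCCCCCCCCCCCCCCCCCCCCCCDEC96555567BEFFFFFF
188 FFFFEDB766666669CDB7668ACCCCCCCCCCCCCCCCCBBBCDDB7555656669DEFFFFF
190 FFFFEDA6566666668BCA7678ACCCCCCCCCCCCCCBBBBBDEDA7655566667BDFFFFF
192 FFFFEC8666666679BDEEC97678ABCCCCCCCCBBAAAABDEFFEDB876566669CEFFEE
194 FFFFEB76666679CEEFFFEEC9766778999999899ABDEFFFFFFFEC9656667BDEFEE
196 FFFFD9666667ADEEFFFFFFFEDCA99877789ABCDEEFFFFFFFFFFEB7666669CEFFE
198 FFFFC86666679ABCDEFFFFFFFFFFEEEEEEEEFFFFFFFFFFFFEEDCA7556667ADEFE
200 FFFEB7666777888ABDEEEEFFFFFFFFFFFFFFFFFFFFFFFFFEDA8887666668BEFFF
202 FFFFC8679A9888899ABDDEEEEEEEEFFFFFFFFFFEEEEEEEDBA988889A9868CEEFF
204 EFFFD86899778888889BDEEEEEEEEEEEEEEEEEEEEEFEEC9888889ABBB868CEFFF
ring top plane (slopes x,y; depth at centre) [-0.0138  0.0092  0.1299] 515 top z world 0.1291
```

Emit:
{"fn": "drive_tool", "kwargs": {"plan": [[0,0,0.002,0,0,0,-0.3],[0,0,0.002,0,0,0,-0.3],[0,0,0.002,0,0,0,-0.3],[0,0,0.002,0,0,0,-0.3],[0,0,0,0,0,0,-0.3],[0,0,0,0,0,0,-0.3],[0,0,0,0,0,0,-0.3],[0,0,0,0,0,0,-0.3]]}}

```text
t: 27.4
tcp_pos: [0.4947, -0.3219, 0.2511]
tool_rot: [0.274, 0.962, -0.0, 0.0]
force: [0.3, -0.6, -0.7]
finger_gap: 0.352
gripper_force: 14.5
```

```bash
python3 st.py
```

```text
[0.4947, -0.3219, 0.2511] [ 0.3 -0.6 -0.7] [-0.01 -0.02  0.06]
pin in tool [0.0166 0.0012 0.1121]
156 FFFFFFEEDCCCCDEFFFFFFFFFFFFFFFFFFFFFFFFFFFFFFFFFFFFFFFFEEFFFFFFFF
158 EEFFFFEECBCDEFFFFFFFFFFFFEEEEEEEEEEEEEEFFFFFFFFFFFFFFFFFFEEFFFFFF
160 EEEFFFECCDEFFFFFFFFEDCCBA888877777777899ABCDEEFFFFFFFFFFFFFFFFFFF
162 FEEEFEDDEFFFFFFEDB9866665665665666666556566679BCEFFFFFFFFFFFFFFFF
164 FFEEEDDEFFFFEDB8666666666655555555555565565556668ADEFFFFFFFFFFFFF
166 FFEEDCEFFFEDA86666666666666677778887666655555565667ADFFFFFFFFFFFF
168 FFEDCEEFFEB86666666666678999AAAAAAAAAAA98776656555668BEFFFFFFFFFE
170 FFEDEEFEDA766666666668999888899AAAAAAAABBBBA9766555567ADFFFFFFFFE
172 FFEDEFEDA76666668A988877899AABBBBCCCCCCBBBBBB9766665567ADFFFFFFFE
174 FEDDEEEB7666667ACCA9888899AAABBBCCCCDDDDDCCBB98998665567BEFFFFFFE
176 FEDDEEC9666667BEFDA8888899AAABBCCCCDDDDDDDDCBA89BB8655568CEFFFFFE
178 FDCDEEB766667ADFFC97778899AABBCCCCCDDDDDDDDDDB98BB9665667ADFFFFFF
180 FEDEEDA766667BEFEB8777789ABCCCCCCCCCCDDDDEDDDCA9CDB7555669DFFFFFF
182 FEDDED9766667AEFEB866779BCCCCCCCCCCCCCCDDDDDDDBBCCA7556669DFFFFFF
184 FFEDDCA7666669CED976679BCCCCCCCCCCCCCCCCCDDDDDDDDB8655567ADFFFFFF
186 FFEDDDB86666669CC976679BCCCCCCCCCCCCCCCCCCDDCDDDC86555567BEFFFFFF
188 FFFEDDB866666669BA7668ABCCCCCCCCCCCCCCCCCCCCCCCA7555555669DFFFFFF
190 FFFEDC96666666667886679BCCCCCCCCCCCCCCCCCCCBCCCA7666555667BDFFFFF
192 FFFFEC8666666679BCB86679BCCCCCCCCCCCCCCCBBBBCDEEDB876566669CEFFFF
194 FFFFEB76666679CEFFEDA86679BCCCCCCCCCCBAAAABCEFFFFFEC9666667BDFFFE
196 FFFFD9666667BEEFFFFFECA766789AABBAA99999ACDEFFFFFFFEB7666669CEFFE
198 FFFFC7666667ABCDEEFFFFEDBA98776677889ABDEEFFFFFFEEDCA7556667ADFFF
200 FFFEB7666777889ADEEFFFFFFFEEEDDDDDDEEFFFFFFFFFFFDB9887666668BEFFF
202 FFFFD8679A9888899ACEEEFFFFFFFFFFFFFFFFFFFFFFFEDBA98889AA9868CEEFF
204 FFFFD86799778888889BDEEEEEEFFFFFFFFFFFFFFFEEEC9888889ABBB868CEFFF
ring top plane (slopes x,y; depth at centre) [-0.0183  0.0107  0.1299] 514 top z world 0.1212
```

Emit:
{"fn": "drive_tool", "kwargs": {"plan": [[0,0,0.0005,0,0,0,-0.3],[0,0,0,0,0,0,-0.3],[0,0,0,0,0,0,-0.3],[0,0,0,0,0,0,-0.3],[0,0,0,0,0,0,-0.3]]}}

```text
t: 27.95
tcp_pos: [0.4946, -0.3219, 0.2505]
tool_rot: [0.274, 0.962, -0.0, 0.0]
force: [-0.3, -0.2, -2.4]
finger_gap: 0.354
gripper_force: 14.5
```

```bash
python3 st.py | grep -v '^[12]'; python3 -c "
from station import manip
print(manip.sign_off())"
```

```text
[0.4946, -0.3219, 0.2505] [-0.3 -0.2 -2.4] [-0.01 -0.01  0.03]
pin in tool [0.0165 0.0011 0.1115]
ring top plane (slopes x,y; depth at centre) [-0.0202  0.0137  0.1299] 504 top z world 0.1206
the job is handed in; nothing more can be done
None
```

I handed the job in at about 28 s (limit 69 s), with no verdict returned: by my measurements the roller is seated on the bare pin and the pliers hold the spread ring level round it, within about 1 mm of mid-groove and of the pin's axis and clear of the roller.

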